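Weigh the bead tins and stock the revolving organiser

ROBOT

A 6-joint arm with a two-finger parallel gripper is mounted at the origin on the work surface. World frame = base frame: x ahead of the robot, y to its left, z up, the work surface at z = 0. Lengths are in mm, angles in degrees, forces in N, time in s.
With the tool pointing down it reaches from about 250 to 850 mm from the base axis. Payload 12.5 kg.
Tool frame: the origin (TCP) lies on the centre line of the jaws, within the pads' length; the fingertips stand arm.finger_overhang ahead of it and the grasp point (between the pads) lies 6 mm ahead of it (arm.finger_overhang is the distance from the TCP to the fingertips, in mm); z points along the fingers, y is the line along which they close (so a half turn about z gives the same grasp; the last joint's range is limited). The gripper opens to 93 mm and grips with 3 to 60 N. Pads are 15 mm wide; open, the fingers measure 128 mm over their backs; the gripper's body (75 mm by 188 mm) begins 65 mm behind the grasp point.
Start: joints at [-70.451, 20.094, 94.641, -0, 65.266, -4.847], TCP at [227.194, -500.867, 243.633] pointing down, gripper open.
Joint ranges: [-157.81, 157.81], [-45, 120.19], [0.68, 151.7], [-89.99, 269.99], [4.06, 180], [-164.3, 164.3]. Speed limits (degrees/s): [127.2, 127.2, 159.86, 180, 180, 180].

INTERFACE

Orientations are given as [roll, pitch, yaw] about the fixed x, y, z axes, in that order (R = Rz(yaw) Ry(pitch) Rx(roll)).
In Python, from plant import arm gives the robot as it stands.
- The arm moves only by the tool drive_tool, never from a script. Its argument "commands" is a list of rows, each an object of numbers: "tx", "ty", "tz": the shift along the tool's x, y, z in m; "ax", "ay", "az": the turn, a rotation vector about the tool's x, y, z in rad. A call has exactly 10 rows; each row is the pose to reach, as a shift and turn from the pose commanded when the call began, along the tool's axes at that moment; what a row does not reach only later rows make up. A row lasts 1/12 s, in which the tool goes at most 41.7 mm and 7.16 degrees, less where a joint would pass 70% of its speed; a pose out of reach is approached as far as the arm can. A call with a gripper value outside its range is refused whole. "fingers" is the opening, from 0 (shut) to 1 (fully open), set as the call begins (left out, the last holds). The fingers move at their own pace and stop on an object; "newtons" is the grip in N (left out, the last holds). Time passes only in rows, so rows that repeat a pose let the fingers close, or fill a call up. It gives the time, the measured TCP pose, the force, the opening and the grip force at its end, in the units of the state.
- arm.read_state(): the state, without advancing time (a new reading comes with each control period).
- arm.get_image(name): name is "scene" or "top"; returns a dict with "image" (420x560x3 uint8, blue, green, red), "fx", "fy", "cx", "cy" (pixels), "k1" (the pictures are not rectified: a ray, as slopes to the right and down, at radius r is drawn at 1 + k1 r^2 times it, then the intrinsics apply), "R" (3x3) and "t" (3): a world point X has camera coordinates R X + t. Camera axes: x right, y down, z forward; pixel columns grow to the right and rows downward; lengths in mm; the calibration is good to about 2 mm. A picture is of the moment at which its call begins. There is no depth.
- arm.job_done(): hands the job in; it is judged then, once.
The state is a dict: "time_s": time; "q": joint angles; "joint_vel": joint speeds; "joint_torque": joint torques, N m; "ee_pos": TCP position; "tcp_rot": TCP orientation; "contact_force": force on the tool from outside, world axes, zero at the start; "ft_torque": the same for the moment, N m; "width": opening from 0.0 (shut) to 1.0 (fully open); "gripper_force": force on a finger pad.
Only numpy, scipy, OpenCV 4.12 (cv2) and the standard library are available. Lean on these libraries where they do the work, as an engineer would, in place of code of your own. Each camera call takes 0.05 s, during which the arm holds its last target. There are 200 camera calls.

TASK

Weigh the bead tins one at a time on the scale: a tin that outweighs the counterweight is full and goes into the organiser, seated in the pocket of its lid's colour, which you bring round to the opening in the clear cover with the knob; a lighter tin goes upright on the floor of the cardboard tray for refilling. When every tin is put away, turn the dark wooden shutter block into the middle of the opening to close it. Leave the bowl, the jar and the brush alone.

Things in the scene. Friction and masses are not known exactly. Their poses are not given: they have to be found in the camera images.
- tin_red: squat aluminium screw-top bead tin with a red lid: upright cylinder 50 mm across, 32 mm tall, the lid being its upper half. Origin at the centre of its underside, z up. It weighs anything from about 50 to 135 g and looks the same full or part-used. In some starts this tin is absent.
- tin_yellow: squat aluminium screw-top bead tin with a yellow lid: upright cylinder 50 mm across, 32 mm tall, the lid being its upper half. Origin at the centre of its underside, z up. It weighs anything from about 50 to 135 g and looks the same full or part-used. In some starts this tin is absent.
- tin_blue: squat aluminium screw-top bead tin with a blue lid: upright cylinder 50 mm across, 32 mm tall, the lid being its upper half. Origin at the centre of its underside, z up. It weighs anything from about 50 to 135 g and looks the same full or part-used.
- tin_green: squat aluminium screw-top bead tin with a green lid: upright cylinder 50 mm across, 32 mm tall, the lid being its upper half. Origin at the centre of its underside, z up. It weighs anything from about 50 to 135 g and looks the same full or part-used. In some starts this tin is absent.
- tin_white: squat aluminium screw-top bead tin with a white lid: upright cylinder 50 mm across, 32 mm tall, the lid being its upper half. Origin at the centre of its underside, z up. It weighs anything from about 50 to 135 g and looks the same full or part-used. In some starts this tin is absent.
- organiser: revolving bead organiser, fixed: square wooden base 290 x 290 mm, 20 mm high, origin under its centre on the turntable's axis, front = -x side. Four corner posts (14 mm thick, at +-135 mm) carry a clear cover, 4 mm thick, top at 86 mm. Under it a grey turntable, 270 mm across, top face at 34 mm, has six stations 60 degrees apart, 90 mm from the axis: five coloured pockets and a shutter block.
- turntable (a joint): angle of the turntable (rad), growing counter-clockwise from above, endless; 0 has the shutter block in the opening. Counter-clockwise from the shutter the stations are red, yellow, blue, green, white, 60 degrees each. It turns against slight friction (0.04 N m) and stays where it is left; no click stops.
- opening (a point): middle of the loading position, 34 mm high, 90 mm from the axis towards the organiser's front (-x). The only opening in the cover, metal-edged, is 90 mm wide in y (+-45 mm) and runs from the front edge back to 28 mm short of the axis. Only the station turned to here can be loaded, from above; fingers fit best in front of and behind the tin (closing along the organiser's x, which is this point's x).
- knob (a point): grip point of the black bar knob on the turntable's axis above the cover: bar 62 mm long, 14 mm wide, from 93 to 131 mm above the table; this point is 116 mm up. Its x axis lies along the bar and turns with the turntable: pinch it across y and turn. The white dot at one end of the bar points to the shutter block (-x).
- shutter (a point): centre of the shutter block's station, 34 mm above the table, on the turntable: a dark wooden block 82 x 80 mm, top 78 mm above the table, which fills the opening in the cover when turned there.
- pocket_red (a point): centre of the floor (34 mm above the table) of the red pocket on the turntable: a red ring 10 mm high, 59 mm inside and 66 mm outside diameter, with a red floor. Moves with the turntable.
- pocket_yellow (a point): centre of the floor (34 mm above the table) of the yellow pocket on the turntable: a yellow ring 10 mm high, 59 mm inside and 66 mm outside diameter, with a yellow floor. Moves with the turntable.
- pocket_blue (a point): centre of the floor (34 mm above the table) of the blue pocket on the turntable: a blue ring 10 mm high, 59 mm inside and 66 mm outside diameter, with a blue floor. Moves with the turntable.
- pocket_green (a point): centre of the floor (34 mm above the table) of the green pocket on the turntable: a green ring 10 mm high, 59 mm inside and 66 mm outside diameter, with a green floor. Moves with the turntable.
- pocket_white (a point): centre of the floor (34 mm above the table) of the white pocket on the turntable: a white ring 10 mm high, 59 mm inside and 66 mm outside diameter, with a white floor. Moves with the turntable.
- scale: over-and-under scale, fixed: grey base 90 x 300 mm, 18 mm high, origin under its centre. A beam lies along its y axis, pivoted 65 mm above the table, the weighing pan 95 mm from the pivot at the +y end, a brass counterweight at the -y end. A red pointer stands in the middle before a white dial 85 mm wide, top 150 mm above the table.
- beam (a joint): tilt of the scale's beam (rad), positive = pan down; stops at -0.15 and +0.15. The empty pan rests up, at -0.15. A 90 g tin balances the counterweight (0); each gram more or less tilts it about 0.009 rad, so most tins go right to a stop. It settles within about 2 s. Heavier (positive) is full, lighter (negative) is for refilling; within about 7 g of balance either is accepted.
- pan (a point): centre of the upper face of the pan's floor: round steel pan, 80 mm across inside, with a rim 4 mm high; it stays level and rides about 14 mm above or below its balanced height of 88 mm.
- tray: cardboard refill tray, fixed to the table: outside 140 x 260 mm (long in its y), walls 28 mm high and 4 mm thick, floor 4 mm thick. Origin at the centre of its underside. Room for three tins in a row along y, 70 mm apart.
- bowl: white bowl of beads, 72 mm across, 35 mm tall, one solid piece, origin under its centre; to be left alone
- jar: amber glass jar with a black lid, 56 mm across, 85 mm tall, origin under its centre; to be left alone
- brush: paint brush lying on the table, origin at its underside; to be left alone
Not all that is in view belongs to the job. What is shaped like the tin_blue but orange or purple is not meant. What is shaped like the tin_red but orange or purple is not meant.

How it is judged:
By the outcome, as a careful person would: the job done as asked, in the order asked, and still so for the second after the job is handed in, with the robot touching nothing.
Of tin_red, tin_yellow, tin_green, tin_white only 2 to 3 are there at a start; the rules pass over those that are not, and their reading is None.
At some moment in a run one of tin_red, tin_yellow, tin_blue, tin_green, tin_white may be knocked a few centimetres aside while the robot is not near it.
Once in a run the grip may slacken for a moment while it holds something.
It also fails if it takes over 210 s, if anything falls off the work surface, if the arm or the gripper's body presses on something with over 40 N, if the wrist force passes 120 N, or if a joint passes its speed limit or range.

## Working session

There is one attempt and no reset: what is moved stays moved. The work goes in short steps, Python scripts to look and compute and a tool call to move; the robot and the scene stay as the last step left them, time stands still between calls to the robot, and variables do not carry over. Pictures are saved under pics/ and viewed, at most 14 in all, crops included, and the job is handed in when it is done.

Besides the shell and the picture viewer there is one more tool, called after "Emit:" in YAML: its name, and indented under it one key for each argument. drive_tool: Moves the arm, as the interface text tells. Its arguments: {"type":"object","properties":{"commands":{"type":"array","items":{"type":"object","properties":{"tx":{"type":"number"},"ty":{"type":"number"},"tz":{"type":"number"},"ax":{"type":"number"},"ay":{"type":"number"},"az":{"type":"number"}}}},"fingers":{"type":"number"},"newtons":{"type":"number"}},"required":["commands"]}

```bash
ls; mkdir -p pics; cat > h.py <<'E'
import numpy as np, cv2
from plant import arm
from scipy.spatial.transform import Rotation as Ro
def snap(n,f=None):
    c=arm.get_image(n)
    if f: cv2.imwrite('pics/'+f,c['image'])
    return c
def ray(c,u,v):
    K=np.array([[c['fx'],0,c['cx']],[0,c['fy'],c['cy']],[0,0,1.]])
    p=cv2.undistortPoints(np.array([[[u,v]]],float),K,np.array([c['k1'],0,0,0.]))[0,0]
    R=np.array(c['R']);t=np.array(c['t'])
    return -R.T@t, R.T@np.array([p[0],p[1],1])
def atz(c,u,v,z):
    o,d=ray(c,u,v); return (o+d*(z-o[2])/d[2]).round(1)
def proj(c,X):
    K=np.array([[c['fx'],0,c['cx']],[0,c['fy'],c['cy']],[0,0,1.]])
    R=np.array(c['R']);t=np.array(c['t']).reshape(3,1)
    return cv2.projectPoints(np.array(X,float).reshape(-1,1,3),cv2.Rodrigues(R)[0],t,K,np.array([c['k1'],0,0,0.]))[0][:,0].round(1)
E
python3 - <<'E'
from h import *
for n in('scene','top'):
    c=snap(n,n+'0.png'); print(n,c['fx'],c['k1'],(-np.array(c['R']).T@np.array(c['t'])).round())
s=arm.read_state();print(s);print(arm.finger_overhang)
E
```

```text
pics
scene 449.0223514890816 -0.061502465913812455 [1202. -330.  852.]
top 457.01066074979866 -0.14495431855843108 [ 444.   24. 1372.]
{'time_s': 0.1, 'q': array([-7.04496249e+01,  2.01223283e+01,  9.46707132e+01,  8.31565181e-04,
        6.52651968e+01, -4.84741261e+00]), 'joint_vel': array([ 0.0286395 , -0.05558766, -0.0070657 , -0.09387879,  0.06675208,
        0.03932512]), 'joint_torque': array([ 1.59713050e-03, -4.98027813e+01, -2.85707295e+01,  7.00456300e-02,
        2.38911359e-02, -3.55924919e-05]), 'ee_pos': array([ 227.12460834, -500.62531997,  243.16199281]), 'tcp_rot': array([-1.79942034e+02, -5.67349289e-03,  2.43974365e+01]), 'contact_force': array([-1.06973065,  0.47259913, -0.23384224]), 'ft_torque': array([ 0.02937124, -0.05829056, -0.00027738]), 'gripper_force': 0.0, 'width': 0.9952538081776833}
25.0
```

View pics/top0.png

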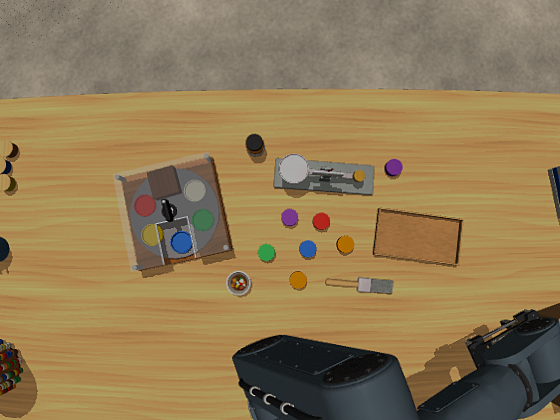

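View pics/scene0.png

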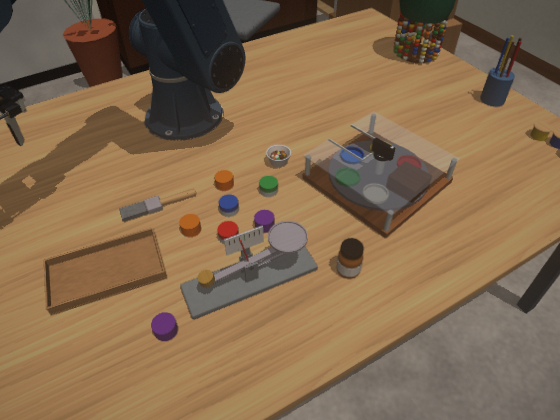

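The top view shows these candidates:
- **Real tins:** red (321,221), blue (308,249) and green (266,253).
- **Decoys:** orange (345,244) and (298,280), purple (290,217) and (394,168).
- **Absent:** yellow and white.

I'll confirm with enlarged crops.

```bash
python3 - <<'E'
import cv2
i=cv2.imread('pics/top0.png')
cv2.imwrite('pics/c1.png',cv2.resize(i[148:298,230:410],None,fx=4,fy=4,interpolation=cv2.INTER_CUBIC))
cv2.imwrite('pics/c2.png',cv2.resize(i[145:280,108:240],None,fx=4.4,fy=4.4,interpolation=cv2.INTER_CUBIC))
E
```

```text
(no output)
```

View pics/c1.png

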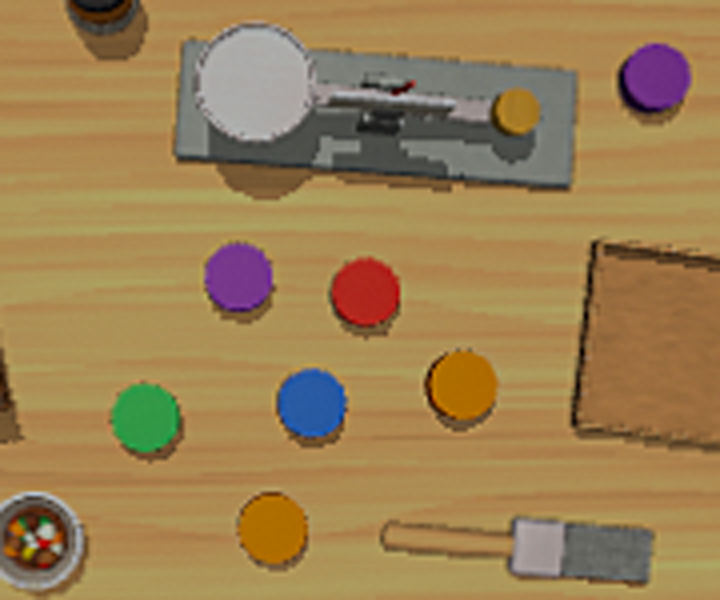

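View pics/c2.png

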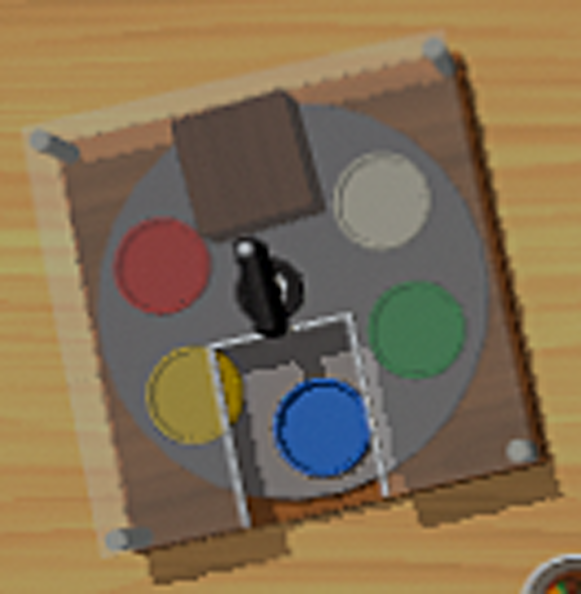

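The enlarged crop confirms the lids are red (366,292), blue (312,403) and green (146,417), with purple and orange as decoys. The pan is at (254,83). In the organiser crop, the opening corners are (211,347), (352,313), (246,526) and (386,495). Blue is close to the opening, and the knob bar runs from its dot at (246,247) to (272,330).

```bash
python3 - <<'E'
from h import *
c=snap('top')
f=lambda p,z,o,s: atz(c,(p[0]+.5)/s-.5+o[0],(p[1]+.5)/s-.5+o[1],z)
a=lambda p,z:f(p,z,(230,148),4); b=lambda p,z:f(p,z,(108,145),4.4)
for n,p,z in[('red',(366,292),32),('blue',(312,403),32),('green',(146,417),32),('purple',(239,277),32),('or1',(462,385),32),('or2',(273,528),32),('pan',(254,83),104),('cw',(517,111),60),('jar',(100,5),85),('bowl',(38,540),35),
 ('sc1',(182,40),18),('sc2',(577,70),18),('sc3',(570,188),18),('sc4',(175,158),18)]: print(n,a(p,z))
P=[b(p,86) for p in[(435,48),(40,142),(118,540),(518,450)]];print('posts',P,np.mean(P,0))
O=[b(p,86) for p in[(211,347),(352,313),(246,526),(386,495)]];print('op',O)
print('axdir',np.degrees([np.arctan2(*(O[i]-O[j])[1::-1]) for i,j in((0,2),(1,3))]), 'posts',[np.degrees(np.arctan2(*(P[i]-P[j])[1::-1])) for i,j in((1,2),(0,3),(1,0),(2,3))])
k=[b(p,131) for p in[(246,247),(272,330)]];print('knob',k,np.mean(k,0),np.degrees(np.arctan2(*(k[0]-k[1])[1::-1])))
for n,p in[('red',(163,266)),('blue',(323,428)),('yel',(194,396)),('green',(417,329)),('white',(382,200))]:print(n,b(p,44))
for p in[(378,208),(462,219),(458,266),(374,256)]:print('tray',atz(c,*p,28))
E
```

```text
red [531.5 -92.8  32. ]
blue [450.5 -51.9  32. ]
green [441.4  69.5  32. ]
purple [5.434e+02 5.000e-01 3.200e+01]
or1 [ 462.5 -162.3   32. ]
or2 [359.9 -22.4  32. ]
pan [674.8 -10.3 104. ]
cw [ 660.7 -203.2   60. ]
jar [736.3  99.1  85. ]
bowl [352.6 148.6  35. ]
sc1 [723.9  41.2  18. ]
sc2 [ 698.8 -257.2   18. ]
sc3 [ 609. -249.   18.]
sc4 [634.1  47.1  18. ]
posts [array([718.4, 237.9,  86. ]), array([659.9, 501.9,  86. ]), array([398.8, 443.4,  86. ]), array([456.3, 182.4,  86. ])] [558.35 341.4   86.  ]
op [array([523.6, 383.1,  86. ]), array([545. , 290.4,  86. ]), array([408.1, 358.7,  86. ]), array([427.9, 267.5,  86. ])]
axdir [11.92865334 11.06508021] posts [np.float64(12.62867864124754), np.float64(11.955845816176607), np.float64(102.4943337184181), np.float64(102.42416861777336)]
knob [array([583.6, 349.1, 131. ]), array([531.2, 331.7, 131. ])] [557.4 340.4 131. ] 18.36931794725931
red [581.1 428.8  44. ]
blue [471.8 318.   44. ]
yel [493.5 406.   44. ]
green [537.3 255.3  44. ]
white [624.1 279.7  44. ]
tray [ 567.6 -263.4   28. ]
tray [ 531.8 -520.7   28. ]
tray [ 391.1 -502.8   28. ]
tray [ 425.7 -247.8   28. ]
```

```bash
cat >> h.py <<'E'
def chain(*T, start=None):
    """targets (x,y,z,yaw) -> tool-axis shifts in m / rad for chained calls"""
    s=arm.read_state(); p=start or (*s['ee_pos'],s['tcp_rot'][2])
    print('at',np.round(p,1),'w',round(float(s['width']),3),'t',round(s['time_s'],1))
    for t in T:
        d=np.array(t[:3])-p[:3]; a=np.radians(p[3]); C,S=np.cos(a),np.sin(a)
        print('->',t,'tx %.3f ty %.3f tz %.3f az %.3f'%((d[0]*C+d[1]*S)/1e3,(d[0]*S-d[1]*C)/1e3,-d[2]/1e3,-np.radians(t[3]-p[3])))
        p=t
HUE=dict(red=[(0,4),(176,180)],blue=[(100,118)],green=[(60,85)])
def lid(name,c,box,z):
    """centroid at height z of the colour inside pixel box u0,v0,u1,v1"""
    u0,v0,u1,v1=box; h=cv2.cvtColor(c['image'][v0:v1,u0:u1],cv2.COLOR_BGR2HSV)
    m=sum(((h[...,0]>=a)&(h[...,0]<=b)) for a,b in HUE[name])*(h[...,1]>140)*(h[...,2]>60)
    n,l,st,ce=cv2.connectedComponentsWithStats((m>0).astype('uint8'))
    if n<2: return None
    i=1+st[1:,4].argmax(); u,v=ce[i]+[u0,v0]
    return (u.round(1),v.round(1),int(st[i,4]),atz(c,u,v,z))
TB=(240,195,372,300)
E
python3 - <<'E'
from h import *
c=snap('top')
for n in HUE: print(n,lid(n,c,TB,32))
chain((450.5,-52,110,102.3),(450.5,-52,41,102.3))
E
```

```text
red (np.float64(321.0), np.float64(220.8), 215, array([531.1, -92.5,  32. ]))
blue (np.float64(307.6), np.float64(248.4), 213, array([450.5, -51.7,  32. ]))
green (np.float64(266.1), np.float64(252.1), 209, array([440.8,  69.6,  32. ]))
at [ 227.1 -500.7  243.3   24.4] w 1.001 t 0.2
-> (450.5, -52, 110, 102.3) tx 0.389 ty -0.316 tz 0.133 az -1.360
-> (450.5, -52, 41, 102.3) tx 0.000 ty 0.000 tz 0.069 az -0.000
```

Emit:
drive_tool:
  commands:
    - {"tx": 0.03,"ty": -0.024,"tz": 0.01,"az": -0.1}
    - {"tx": 0.06,"ty": -0.05,"tz": 0.02,"az": -0.22}
    - {"tx": 0.09,"ty": -0.075,"tz": 0.03,"az": -0.34}
    - {"tx": 0.12,"ty": -0.1,"tz": 0.04,"az": -0.46}
    - {"tx": 0.15,"ty": -0.12,"tz": 0.05,"az": -0.58}
    - {"tx": 0.18,"ty": -0.145,"tz": 0.06,"az": -0.7}
    - {"tx": 0.21,"ty": -0.17,"tz": 0.07,"az": -0.82}
    - {"tx": 0.24,"ty": -0.195,"tz": 0.08,"az": -0.94}
    - {"tx": 0.26,"ty": -0.21,"tz": 0.09,"az": -1.04}
    - {"tx": 0.28,"ty": -0.225,"tz": 0.1,"az": -1.12}
  fingers: 0.75
  newtons: 35

```text
validation failed for argument at $.co...
```

Emit:
drive_tool:
  commands:
    - {"tx": 0.03,"ty": -0.024,"tz": 0.01,"ax": 0,"ay": 0,"az": -0.1}
    - {"tx": 0.06,"ty": -0.05,"tz": 0.02,"ax": 0,"ay": 0,"az": -0.22}
    - {"tx": 0.09,"ty": -0.075,"tz": 0.03,"ax": 0,"ay": 0,"az": -0.34}
    - {"tx": 0.12,"ty": -0.1,"tz": 0.04,"ax": 0,"ay": 0,"az": -0.46}
    - {"tx": 0.15,"ty": -0.12,"tz": 0.05,"ax": 0,"ay": 0,"az": -0.58}
    - {"tx": 0.18,"ty": -0.145,"tz": 0.06,"ax": 0,"ay": 0,"az": -0.7}
    - {"tx": 0.21,"ty": -0.17,"tz": 0.07,"ax": 0,"ay": 0,"az": -0.82}
    - {"tx": 0.24,"ty": -0.195,"tz": 0.08,"ax": 0,"ay": 0,"az": -0.94}
    - {"tx": 0.26,"ty": -0.21,"tz": 0.09,"ax": 0,"ay": 0,"az": -1.04}
    - {"tx": 0.28,"ty": -0.225,"tz": 0.1,"ax": 0,"ay": 0,"az": -1.12}
  fingers: 0.75
  newtons: 35

```text
time_s: 1.03
ee_pos: [389.8, -178.5, 143.3]
tcp_rot: [180.0, 0.0, 88.9]
contact_force: [-0.0, -0.5, -0.7]
width: 0.75
gripper_force: 0.0
```

```bash
python3 - <<'E'
from h import *
chain((450.5,-52,110,102.3),(450.5,-52,41,102.3),(450.5,-52,240,102.3),(674.5,-10,240,102.3),(674.5,-10,146,102.3))
E
```

```text
at [ 389.8 -178.5  143.3   88.9] w 0.75 t 1.0
-> (450.5, -52, 110, 102.3) tx 0.128 ty 0.058 tz 0.033 az -0.233
-> (450.5, -52, 41, 102.3) tx 0.000 ty 0.000 tz 0.069 az -0.000
-> (450.5, -52, 240, 102.3) tx 0.000 ty 0.000 tz -0.199 az -0.000
-> (674.5, -10, 240, 102.3) tx -0.007 ty 0.228 tz -0.000 az -0.000
-> (674.5, -10, 146, 102.3) tx 0.000 ty 0.000 tz 0.094 az -0.000
```

Emit:
drive_tool:
  commands:
    - {"tx": 0.03,"ty": 0.014,"tz": 0.01,"ax": 0,"ay": 0,"az": -0.06}
    - {"tx": 0.06,"ty": 0.028,"tz": 0.02,"ax": 0,"ay": 0,"az": -0.12}
    - {"tx": 0.09,"ty": 0.042,"tz": 0.033,"ax": 0,"ay": 0,"az": -0.18}
    - {"tx": 0.128,"ty": 0.058,"tz": 0.033,"ax": 0,"ay": 0,"az": -0.234}
    - {"tx": 0.128,"ty": 0.058,"tz": 0.033,"ax": 0,"ay": 0,"az": -0.234}
    - {"tx": 0.128,"ty": 0.058,"tz": 0.045,"ax": 0,"ay": 0,"az": -0.234}
    - {"tx": 0.128,"ty": 0.058,"tz": 0.06,"ax": 0,"ay": 0,"az": -0.234}
    - {"tx": 0.128,"ty": 0.058,"tz": 0.08,"ax": 0,"ay": 0,"az": -0.234}
    - {"tx": 0.128,"ty": 0.058,"tz": 0.102,"ax": 0,"ay": 0,"az": -0.234}
    - {"tx": 0.128,"ty": 0.058,"tz": 0.102,"ax": 0,"ay": 0,"az": -0.234}

```text
time_s: 1.87
ee_pos: [448.7, -53.6, 39.0]
tcp_rot: [-179.8, -0.1, 102.0]
contact_force: [-1.2, -0.1, -1.2]
width: 0.747
gripper_force: 0.0
```

Emit:
drive_tool:
  commands:
    - {"tx": 0,"ty": 0,"tz": 0,"ax": 0,"ay": 0,"az": 0}
    - {"tx": 0,"ty": 0,"tz": 0,"ax": 0,"ay": 0,"az": 0}
    - {"tx": 0,"ty": 0,"tz": 0,"ax": 0,"ay": 0,"az": 0}
    - {"tx": 0,"ty": 0,"tz": 0,"ax": 0,"ay": 0,"az": 0}
    - {"tx": 0,"ty": 0,"tz": 0,"ax": 0,"ay": 0,"az": 0}
    - {"tx": 0,"ty": 0,"tz": 0,"ax": 0,"ay": 0,"az": 0}
    - {"tx": 0,"ty": 0,"tz": 0,"ax": 0,"ay": 0,"az": 0}
    - {"tx": 0,"ty": 0,"tz": 0,"ax": 0,"ay": 0,"az": 0}
    - {"tx": 0,"ty": 0,"tz": -0.005,"ax": 0,"ay": 0,"az": 0}
    - {"tx": 0,"ty": 0,"tz": -0.02,"ax": 0,"ay": 0,"az": 0}
  fingers: 0.3
  newtons: 40

```text
time_s: 2.7
ee_pos: [449.6, -53.6, 61.2]
tcp_rot: [-179.9, -0.1, 102.0]
contact_force: [0.0, -0.1, -0.5]
width: 0.528
gripper_force: 40.0
```

```bash
python3 - <<'E'
from h import *
chain((450,-53,165,102.3),(674.5,-11,185,102.3),(674.5,-11,145.5,102.3))
E
```

```text
at [449.6 -53.6  61.2 102. ] w 0.528 t 2.7
-> (450, -53, 165, 102.3) tx 0.001 ty 0.001 tz -0.104 az -0.006
-> (674.5, -11, 185, 102.3) tx -0.007 ty 0.228 tz -0.020 az -0.000
-> (674.5, -11, 145.5, 102.3) tx 0.000 ty 0.000 tz 0.040 az -0.000
```

Emit:
drive_tool:
  commands:
    - {"tx": 0,"ty": 0,"tz": -0.015,"ax": 0,"ay": 0,"az": 0}
    - {"tx": 0,"ty": 0,"tz": -0.04,"ax": 0,"ay": 0,"az": 0}
    - {"tx": 0,"ty": 0,"tz": -0.07,"ax": 0,"ay": 0,"az": 0}
    - {"tx": 0,"ty": 0.012,"tz": -0.095,"ax": 0,"ay": 0,"az": 0}
    - {"tx": 0,"ty": 0.035,"tz": -0.115,"ax": 0,"ay": 0,"az": 0}
    - {"tx": 0,"ty": 0.06,"tz": -0.124,"ax": 0,"ay": 0,"az": 0}
    - {"tx": 0,"ty": 0.09,"tz": -0.124,"ax": 0,"ay": 0,"az": 0}
    - {"tx": 0,"ty": 0.12,"tz": -0.124,"ax": 0,"ay": 0,"az": 0}
    - {"tx": -0.003,"ty": 0.15,"tz": -0.124,"ax": 0,"ay": 0,"az": 0}
    - {"tx": -0.006,"ty": 0.18,"tz": -0.124,"ax": 0,"ay": 0,"az": -0.006}

```text
time_s: 3.53
ee_pos: [628.8, -21.8, 186.2]
tcp_rot: [-180.0, 0.0, 102.3]
contact_force: [0.2, 0.4, -1.2]
width: 0.53
gripper_force: 40.0
```

Emit:
drive_tool:
  commands:
    - {"tx": 0,"ty": 0.025,"tz": 0,"ax": 0,"ay": 0,"az": 0}
    - {"tx": 0,"ty": 0.04,"tz": 0,"ax": 0,"ay": 0,"az": 0}
    - {"tx": 0,"ty": 0.049,"tz": 0,"ax": 0,"ay": 0,"az": 0}
    - {"tx": 0,"ty": 0.049,"tz": 0,"ax": 0,"ay": 0,"az": 0}
    - {"tx": 0,"ty": 0.049,"tz": 0,"ax": 0,"ay": 0,"az": 0}
    - {"tx": 0,"ty": 0.049,"tz": 0.006,"ax": 0,"ay": 0,"az": 0}
    - {"tx": 0,"ty": 0.049,"tz": 0.015,"ax": 0,"ay": 0,"az": 0}
    - {"tx": 0,"ty": 0.049,"tz": 0.022,"ax": 0,"ay": 0,"az": 0}
    - {"tx": 0,"ty": 0.049,"tz": 0.026,"ax": 0,"ay": 0,"az": 0}
    - {"tx": 0,"ty": 0.049,"tz": 0.026,"ax": 0,"ay": 0,"az": 0}

```text
time_s: 4.37
ee_pos: [674.8, -11.9, 158.1]
tcp_rot: [-179.9, -0.0, 102.3]
contact_force: [1.0, 0.7, -1.9]
width: 0.538
gripper_force: 4.0
```

```bash
python3 - <<'E'
from h import *
c=snap('scene','s1.png')
i=c['image'][180:330,170:340]
cv2.imwrite('pics/s1c.png',cv2.resize(i,None,fx=4,fy=4,interpolation=cv2.INTER_CUBIC))
chain((674.5,-11,145.5,102.3))
E
```

```text
at [675.2 -11.9 158.9 102.3] w 0.533 t 4.4
-> (674.5, -11, 145.5, 102.3) tx 0.001 ty -0.001 tz 0.013 az 0.000
```

View pics/s1c.png

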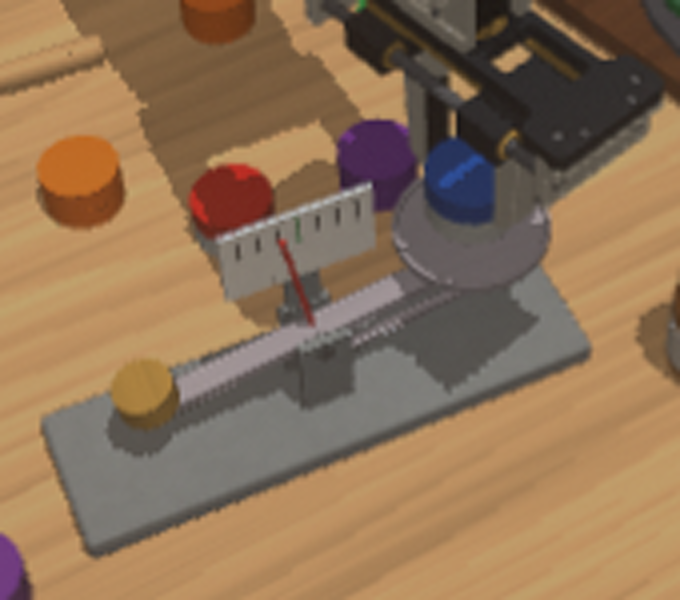

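The tin is over the pan and still upright. The grip reads 4 N, so that was the slackening. I'll lower gently and release.

Emit:
drive_tool:
  commands:
    - {"tx": 0,"ty": 0,"tz": 0.003,"ax": 0,"ay": 0,"az": 0}
    - {"tx": 0,"ty": 0,"tz": 0.006,"ax": 0,"ay": 0,"az": 0}
    - {"tx": 0,"ty": 0,"tz": 0.009,"ax": 0,"ay": 0,"az": 0}
    - {"tx": 0,"ty": 0,"tz": 0.011,"ax": 0,"ay": 0,"az": 0}
    - {"tx": 0,"ty": 0,"tz": 0.011,"ax": 0,"ay": 0,"az": 0}
    - {"tx": 0,"ty": 0,"tz": 0.011,"ax": 0,"ay": 0,"az": 0}
    - {"tx": 0,"ty": 0,"tz": 0.011,"ax": 0,"ay": 0,"az": 0}
    - {"tx": 0,"ty": 0,"tz": 0.011,"ax": 0,"ay": 0,"az": 0}
    - {"tx": 0,"ty": 0,"tz": 0.011,"ax": 0,"ay": 0,"az": 0}
    - {"tx": 0,"ty": 0,"tz": 0.011,"ax": 0,"ay": 0,"az": 0}

```text
time_s: 5.25
ee_pos: [675.7, -11.9, 148.7]
tcp_rot: [180.0, 0.0, 102.3]
contact_force: [0.3, -0.5, -1.5]
width: 0.526
gripper_force: 40.0
```

```bash
python3 - <<'E'
from h import *
s=arm.read_state();print(s['contact_force'],s['gripper_force'],s['width'],s['ee_pos'])
c=snap('scene')
i=c['image'][180:300,230:350]
cv2.imwrite('pics/s2c.png',cv2.resize(i,None,fx=5,fy=5,interpolation=cv2.INTER_CUBIC))
E
```

```text
[ 0.26036001 -0.46499012 -1.50407406] 39.99956667423248 0.5264844408805655 [675.66579039 -11.85273796 148.73017278]
```

View pics/s2c.png

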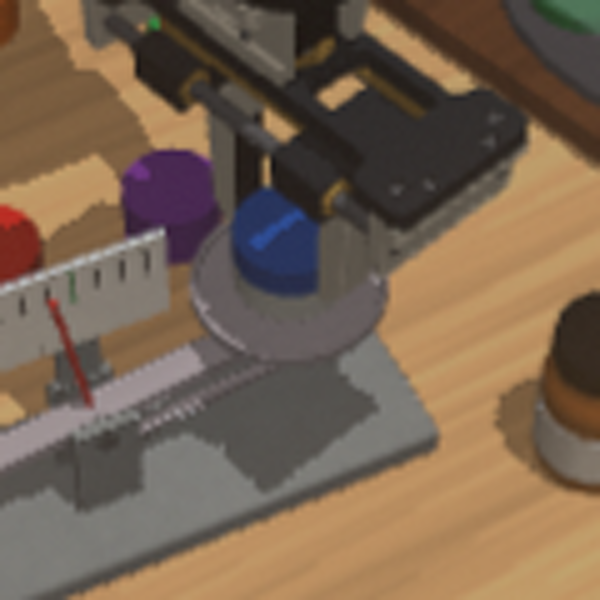

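The tin is upright just over the pan floor, so I'll release it.

Emit:
drive_tool:
  commands:
    - {"tx": 0,"ty": 0,"tz": 0,"ax": 0,"ay": 0,"az": 0}
    - {"tx": 0,"ty": 0,"tz": 0,"ax": 0,"ay": 0,"az": 0}
    - {"tx": 0,"ty": 0,"tz": 0,"ax": 0,"ay": 0,"az": 0}
    - {"tx": 0,"ty": 0,"tz": 0,"ax": 0,"ay": 0,"az": 0}
    - {"tx": 0,"ty": 0,"tz": 0,"ax": 0,"ay": 0,"az": 0}
    - {"tx": 0,"ty": 0,"tz": -0.005,"ax": 0,"ay": 0,"az": 0}
    - {"tx": 0,"ty": 0,"tz": -0.02,"ax": 0,"ay": 0,"az": 0}
    - {"tx": 0,"ty": 0,"tz": -0.04,"ax": 0,"ay": 0,"az": 0}
    - {"tx": 0,"ty": 0,"tz": -0.06,"ax": 0,"ay": 0,"az": 0}
    - {"tx": 0,"ty": 0,"tz": -0.07,"ax": 0,"ay": 0,"az": 0}
  fingers: 0.72

```text
time_s: 6.13
ee_pos: [676.4, -11.9, 221.6]
tcp_rot: [179.8, 0.1, 102.3]
contact_force: [-0.4, -0.8, -0.2]
width: 0.723
gripper_force: 0.0
```

Emit:
drive_tool:
  commands:
    - {"tx": 0,"ty": 0,"tz": 0,"ax": 0,"ay": 0,"az": 0}
    - {"tx": 0,"ty": 0,"tz": 0,"ax": 0,"ay": 0,"az": 0}
    - {"tx": 0,"ty": 0,"tz": 0,"ax": 0,"ay": 0,"az": 0}
    - {"tx": 0,"ty": 0,"tz": 0,"ax": 0,"ay": 0,"az": 0}
    - {"tx": 0,"ty": 0,"tz": 0,"ax": 0,"ay": 0,"az": 0}
    - {"tx": 0,"ty": 0,"tz": 0,"ax": 0,"ay": 0,"az": 0}
    - {"tx": 0,"ty": 0,"tz": 0,"ax": 0,"ay": 0,"az": 0}
    - {"tx": 0,"ty": 0,"tz": 0,"ax": 0,"ay": 0,"az": 0}
    - {"tx": 0,"ty": 0,"tz": 0,"ax": 0,"ay": 0,"az": 0}
    - {"tx": 0,"ty": 0,"tz": 0,"ax": 0,"ay": 0,"az": 0}

```text
time_s: 6.97
ee_pos: [675.6, -11.9, 218.6]
tcp_rot: [-180.0, -0.0, 102.3]
contact_force: [0.3, -0.4, -0.3]
width: 0.72
gripper_force: 0.0
```

```bash
python3 - <<'E'
from h import *
c=snap('scene')
i=c['image'][180:300,230:350]
cv2.imwrite('pics/s3c.png',cv2.resize(i,None,fx=5,fy=5,interpolation=cv2.INTER_CUBIC))
print(lid('blue',c,(255,170,330,300),0))
for z in(74,88,102): print(z,proj(c,[(674.5,-10,z+24),(674.5,-10,z+32)]))
c=snap('top'); print(lid('red',c,TB,32),lid('green',c,TB,32))
print(arm.read_state()['ee_pos'])
E
```

```text
(np.float64(280.1), np.float64(229.6), 8, array([579.5,  26.3,   0. ]))
74 [[287.5 235.9]
 [287.5 233.6]]
88 [[287.5 231.8]
 [287.5 229.4]]
102 [[287.5 227.5]
 [287.5 225.1]]
(np.float64(326.4), np.float64(220.4), 57, array([ 532.1, -108.4,   32. ])) (np.float64(240.3), np.float64(277.7), 3, array([366.8, 145.3,  32. ]))
[675.6323185  -11.87826716 218.67053284]
```

View pics/s3c.png

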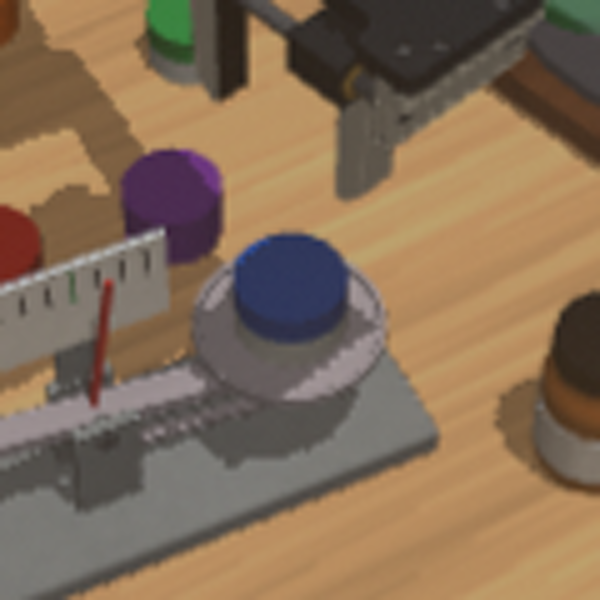

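Pan down and the pointer is right of the green zero mark (108,285 against 72,287), so blue is full. I'll move the arm aside for a top view, to calibrate the camera against the arm using this tin.

```bash
python3 - <<'E'
from h import *
c=arm.get_image('scene'); print(atz(c,287.8,234.2,106))
chain((500,-300,219,102.3))
E
```

```text
[676.4 -10.3 106. ]
at [675.6 -11.9 218.7 102.3] w 0.719 t 7.1
-> (500, -300, 219, 102.3) tx -0.244 ty -0.233 tz -0.000 az 0.000
```

Emit:
drive_tool:
  commands:
    - {"tx": -0.015,"ty": -0.01,"tz": -0.02,"ax": 0,"ay": 0,"az": 0}
    - {"tx": -0.04,"ty": -0.03,"tz": -0.02,"ax": 0,"ay": 0,"az": 0}
    - {"tx": -0.07,"ty": -0.05,"tz": -0.02,"ax": 0,"ay": 0,"az": 0}
    - {"tx": -0.1,"ty": -0.07,"tz": -0.02,"ax": 0,"ay": 0,"az": 0}
    - {"tx": -0.13,"ty": -0.095,"tz": -0.02,"ax": 0,"ay": 0,"az": 0}
    - {"tx": -0.16,"ty": -0.12,"tz": -0.02,"ax": 0,"ay": 0,"az": 0}
    - {"tx": -0.19,"ty": -0.145,"tz": -0.02,"ax": 0,"ay": 0,"az": 0}
    - {"tx": -0.22,"ty": -0.17,"tz": -0.02,"ax": 0,"ay": 0,"az": 0}
    - {"tx": -0.24,"ty": -0.19,"tz": -0.02,"ax": 0,"ay": 0,"az": 0}
    - {"tx": -0.25,"ty": -0.2,"tz": -0.02,"ax": 0,"ay": 0,"az": 0}

```text
time_s: 7.95
ee_pos: [531.8, -301.5, 238.8]
tcp_rot: [-180.0, 0.0, 102.2]
contact_force: [0.4, 0.9, -0.4]
width: 0.722
gripper_force: 0.0
```

```bash
python3 - <<'E'
from h import *
c=snap('top')
print('blue',lid('blue',c,(270,145,320,190),106))
for n in('red','green'): print(n,lid(n,c,TB,32))
for n in HUE: print('pocket',n,lid(n,c,(120,160,225,260),39))
chain((674.8,-11,165,102.3))
E
```

```text
blue (np.float64(293.0), np.float64(168.9), 243, array([672.8,  -9.9, 106. ]))
red (np.float64(321.0), np.float64(220.8), 215, array([531.1, -92.5,  32. ]))
green (np.float64(266.1), np.float64(252.1), 209, array([440.8,  69.6,  32. ]))
pocket red (np.float64(144.9), np.float64(205.3), 204, array([580.8, 429.7,  39. ]))
pocket blue (np.float64(180.7), np.float64(241.8), 377, array([472.3, 320.1,  39. ]))
pocket green None
at [ 531.5 -302.1  238.7  102.1] w 0.722 t 8.0
-> (674.8, -11, 165, 102.3) tx 0.254 ty 0.201 tz 0.074 az -0.003
```

Emit:
drive_tool:
  commands:
    - {"tx": 0.015,"ty": 0.012,"tz": 0,"ax": 0,"ay": 0,"az": 0}
    - {"tx": 0.04,"ty": 0.033,"tz": 0,"ax": 0,"ay": 0,"az": 0}
    - {"tx": 0.07,"ty": 0.057,"tz": 0,"ax": 0,"ay": 0,"az": 0}
    - {"tx": 0.1,"ty": 0.08,"tz": 0,"ax": 0,"ay": 0,"az": 0}
    - {"tx": 0.13,"ty": 0.104,"tz": 0,"ax": 0,"ay": 0,"az": 0}
    - {"tx": 0.16,"ty": 0.128,"tz": 0.01,"ax": 0,"ay": 0,"az": 0}
    - {"tx": 0.19,"ty": 0.152,"tz": 0.025,"ax": 0,"ay": 0,"az": 0}
    - {"tx": 0.22,"ty": 0.176,"tz": 0.04,"ax": 0,"ay": 0,"az": 0}
    - {"tx": 0.244,"ty": 0.195,"tz": 0.055,"ax": 0,"ay": 0,"az": 0}
    - {"tx": 0.254,"ty": 0.202,"tz": 0.06,"ax": 0,"ay": 0,"az": 0}

```text
time_s: 8.83
ee_pos: [677.1, -2.5, 176.1]
tcp_rot: [-179.9, -0.1, 102.5]
contact_force: [0.0, 0.0, -0.2]
width: 0.72
gripper_force: 0.0
```

```bash
python3 - <<'E'
from h import *
chain((675.5,-10.5,115.5,102.3))
E
```

```text
at [677.1  -2.5 176.1 102.5] w 0.72 t 8.8
-> (675.5, -10.5, 115.5, 102.3) tx -0.008 ty -0.003 tz 0.061 az 0.004
```

Emit:
drive_tool:
  commands:
    - {"tx": 0,"ty": 0,"tz": 0,"ax": 0,"ay": 0,"az": 0}
    - {"tx": 0,"ty": 0,"tz": 0,"ax": 0,"ay": 0,"az": 0}
    - {"tx": 0,"ty": 0,"tz": 0.005,"ax": 0,"ay": 0,"az": 0}
    - {"tx": 0,"ty": 0,"tz": 0.015,"ax": 0,"ay": 0,"az": 0}
    - {"tx": 0,"ty": 0,"tz": 0.028,"ax": 0,"ay": 0,"az": 0}
    - {"tx": 0,"ty": 0,"tz": 0.041,"ax": 0,"ay": 0,"az": 0}
    - {"tx": 0,"ty": 0,"tz": 0.053,"ax": 0,"ay": 0,"az": 0}
    - {"tx": 0,"ty": 0,"tz": 0.061,"ax": 0,"ay": 0,"az": 0}
    - {"tx": 0,"ty": 0,"tz": 0.063,"ax": 0,"ay": 0,"az": 0}
    - {"tx": 0,"ty": 0,"tz": 0.063,"ax": 0,"ay": 0,"az": 0}

```text
time_s: 9.67
ee_pos: [676.4, -7.6, 114.7]
tcp_rot: [-179.9, -0.0, 102.3]
contact_force: [0.6, -0.4, 0.8]
width: 0.723
gripper_force: 0.0
```

Emit:
drive_tool:
  commands:
    - {"tx": 0,"ty": 0,"tz": 0,"ax": 0,"ay": 0,"az": 0}
    - {"tx": 0,"ty": 0,"tz": 0,"ax": 0,"ay": 0,"az": 0}
    - {"tx": 0,"ty": 0,"tz": 0,"ax": 0,"ay": 0,"az": 0}
    - {"tx": 0,"ty": 0,"tz": 0,"ax": 0,"ay": 0,"az": 0}
    - {"tx": 0,"ty": 0,"tz": 0,"ax": 0,"ay": 0,"az": 0}
    - {"tx": 0,"ty": 0,"tz": 0,"ax": 0,"ay": 0,"az": 0}
    - {"tx": 0,"ty": 0,"tz": -0.005,"ax": 0,"ay": 0,"az": 0}
    - {"tx": 0,"ty": 0,"tz": -0.02,"ax": 0,"ay": 0,"az": 0}
    - {"tx": 0,"ty": 0,"tz": -0.045,"ax": 0,"ay": 0,"az": 0}
    - {"tx": 0,"ty": 0,"tz": -0.075,"ax": 0,"ay": 0,"az": 0}
  fingers: 0.3

```text
time_s: 10.5
ee_pos: [675.9, -7.4, 189.9]
tcp_rot: [-179.8, -0.1, 102.3]
contact_force: [-0.1, -0.0, -1.4]
width: 0.529
gripper_force: 40.0
```

```bash
python3 - <<'E'
from h import *
print(arm.read_state()['gripper_force'])
chain((473,319,190,102.3),(473,319,95,102.3),start=(675.2,-11,190.5,102.2))
E
```

```text
39.99953091144562
at [675.2 -11.  190.5 102.2] w 0.529 t 10.5
-> (473, 319, 190, 102.3) tx 0.365 ty -0.128 tz 0.001 az -0.002
-> (473, 319, 95, 102.3) tx 0.000 ty 0.000 tz 0.095 az -0.000
```

```bash
python3 - <<'E'
from h import *
chain((472.5,321.6,190,102.3),(472.5,321.6,100,102.3))
E
```

```text
at [675.9  -7.4 189.9 102.3] w 0.529 t 10.5
-> (472.5, 321.6, 190, 102.3) tx 0.365 ty -0.128 tz -0.000 az 0.000
-> (472.5, 321.6, 100, 102.3) tx 0.000 ty 0.000 tz 0.090 az -0.000
```

Emit:
drive_tool:
  commands:
    - {"tx": 0.015,"ty": -0.005,"tz": 0,"ax": 0,"ay": 0,"az": 0}
    - {"tx": 0.04,"ty": -0.014,"tz": 0,"ax": 0,"ay": 0,"az": 0}
    - {"tx": 0.075,"ty": -0.026,"tz": 0,"ax": 0,"ay": 0,"az": 0}
    - {"tx": 0.11,"ty": -0.038,"tz": 0,"ax": 0,"ay": 0,"az": 0}
    - {"tx": 0.145,"ty": -0.05,"tz": 0,"ax": 0,"ay": 0,"az": 0}
    - {"tx": 0.18,"ty": -0.063,"tz": 0,"ax": 0,"ay": 0,"az": 0}
    - {"tx": 0.215,"ty": -0.075,"tz": 0,"ax": 0,"ay": 0,"az": 0}
    - {"tx": 0.25,"ty": -0.088,"tz": 0,"ax": 0,"ay": 0,"az": 0}
    - {"tx": 0.285,"ty": -0.1,"tz": 0,"ax": 0,"ay": 0,"az": 0}
    - {"tx": 0.315,"ty": -0.11,"tz": 0,"ax": 0,"ay": 0,"az": 0}

```text
time_s: 11.33
ee_pos: [500.5, 278.5, 190.8]
tcp_rot: [180.0, -0.0, 102.3]
contact_force: [0.4, -0.1, -1.1]
width: 0.529
gripper_force: 40.0
```

Emit:
drive_tool:
  commands:
    - {"tx": 0.025,"ty": -0.009,"tz": 0,"ax": 0,"ay": 0,"az": 0}
    - {"tx": 0.042,"ty": -0.015,"tz": 0,"ax": 0,"ay": 0,"az": 0}
    - {"tx": 0.05,"ty": -0.018,"tz": 0,"ax": 0,"ay": 0,"az": 0}
    - {"tx": 0.05,"ty": -0.018,"tz": 0,"ax": 0,"ay": 0,"az": 0}
    - {"tx": 0.05,"ty": -0.018,"tz": 0.01,"ax": 0,"ay": 0,"az": 0}
    - {"tx": 0.05,"ty": -0.018,"tz": 0.025,"ax": 0,"ay": 0,"az": 0}
    - {"tx": 0.05,"ty": -0.018,"tz": 0.045,"ax": 0,"ay": 0,"az": 0}
    - {"tx": 0.05,"ty": -0.018,"tz": 0.06,"ax": 0,"ay": 0,"az": 0}
    - {"tx": 0.05,"ty": -0.018,"tz": 0.07,"ax": 0,"ay": 0,"az": 0}
    - {"tx": 0.05,"ty": -0.018,"tz": 0.07,"ax": 0,"ay": 0,"az": 0}

```text
time_s: 12.17
ee_pos: [473.5, 320.2, 118.2]
tcp_rot: [-179.8, 0.1, 102.2]
contact_force: [-0.1, -0.4, -2.0]
width: 0.525
gripper_force: 40.0
```

```bash
python3 - <<'E'
from h import *
s=arm.read_state();print(s['ee_pos'],s['width'])
c=snap('scene')
i=c['image'][110:230,290:410]
cv2.imwrite('pics/s4c.png',cv2.resize(i,None,fx=5,fy=5,interpolation=cv2.INTER_CUBIC))
E
```

```text
[473.4747948  320.21700861 118.20150483] 0.5253357114418319
```

View pics/s4c.png

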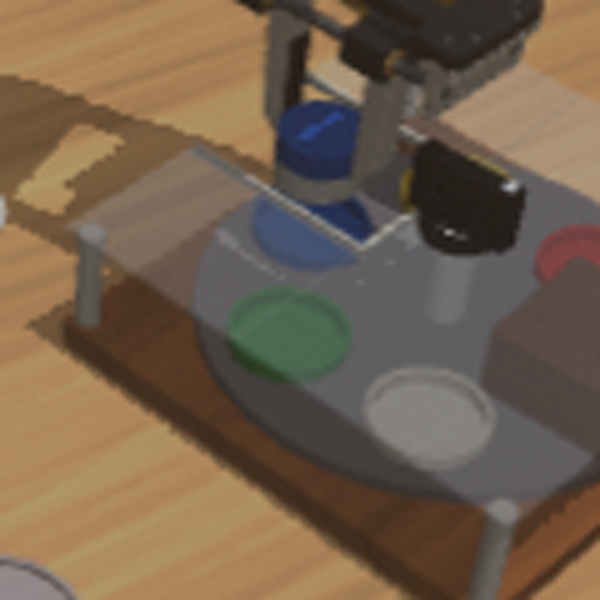

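```bash
python3 - <<'E'
from h import *
c=arm.get_image('scene')
def show(n,x,y,z,r):
    a=np.linspace(0,2*np.pi,73); p=proj(c,[(x+r*np.cos(t),y+r*np.sin(t),z) for t in a]); q=((p+.5-[290,110])*5-.5)
    print(n,'u',q[:,0].min().round(),q[:,0].max().round(),'v',q[:,1].min().round(),q[:,1].max().round())
show('lidtop',474,317.6,109,25); show('tinbottom',474,317.6,77,25)
show('pocket472.5,319',472.5,319,44,33)
E
```

```text
lidtop u 275.0 370.0 v 95.0 153.0
tinbottom u 270.0 362.0 v 142.0 200.0
pocket472.5,319 u 250.0 370.0 v 177.0 254.0
```

The tin and the pocket ring both match their predicted outlines to within about 1 mm. I'll lower and release.

Emit:
drive_tool:
  commands:
    - {"tx": 0,"ty": 0,"tz": 0.006,"ax": 0,"ay": 0,"az": 0}
    - {"tx": 0,"ty": 0,"tz": 0.013,"ax": 0,"ay": 0,"az": 0}
    - {"tx": 0,"ty": 0,"tz": 0.02,"ax": 0,"ay": 0,"az": 0}
    - {"tx": 0,"ty": 0,"tz": 0.026,"ax": 0,"ay": 0,"az": 0}
    - {"tx": 0,"ty": 0,"tz": 0.031,"ax": 0,"ay": 0,"az": 0}
    - {"tx": 0,"ty": 0,"tz": 0.035,"ax": 0,"ay": 0,"az": 0}
    - {"tx": 0,"ty": 0,"tz": 0.038,"ax": 0,"ay": 0,"az": 0}
    - {"tx": 0,"ty": 0,"tz": 0.04,"ax": 0,"ay": 0,"az": 0}
    - {"tx": 0,"ty": 0,"tz": 0.041,"ax": 0,"ay": 0,"az": 0}
    - {"tx": 0,"ty": 0,"tz": 0.041,"ax": 0,"ay": 0,"az": 0}

```text
time_s: 13.1
ee_pos: [473.8, 321.8, 79.5]
tcp_rot: [-180.0, 0.0, 102.3]
contact_force: [0.9, -0.4, -1.4]
width: 0.53
gripper_force: 40.0
```

Emit:
drive_tool:
  commands:
    - {"tx": 0,"ty": 0,"tz": 0.001,"ax": 0,"ay": 0,"az": 0}
    - {"tx": 0,"ty": 0,"tz": 0.001,"ax": 0,"ay": 0,"az": 0}
    - {"tx": 0,"ty": 0,"tz": 0.001,"ax": 0,"ay": 0,"az": 0}
    - {"tx": 0,"ty": 0,"tz": 0.001,"ax": 0,"ay": 0,"az": 0}
    - {"tx": 0,"ty": 0,"tz": 0.001,"ax": 0,"ay": 0,"az": 0}
    - {"tx": 0,"ty": 0,"tz": -0.005,"ax": 0,"ay": 0,"az": 0}
    - {"tx": 0,"ty": 0,"tz": -0.025,"ax": 0,"ay": 0,"az": 0}
    - {"tx": 0,"ty": 0,"tz": -0.055,"ax": 0,"ay": 0,"az": 0}
    - {"tx": 0,"ty": 0,"tz": -0.085,"ax": 0,"ay": 0,"az": 0}
    - {"tx": 0,"ty": 0,"tz": -0.11,"ax": 0,"ay": 0,"az": 0}
  fingers: 0.67

```text
time_s: 13.93
ee_pos: [473.9, 321.8, 192.1]
tcp_rot: [179.9, -0.0, 102.3]
contact_force: [0.8, 0.4, 0.9]
width: 0.673
gripper_force: 0.0
```

```bash
python3 - <<'E'
from h import *
chain((440.8,70,150,102.3),(440.8,70,41,102.3),start=(473.8,321.8,189.5,102.3))
E
```

```text
at [473.8 321.8 189.5 102.3] w 0.673 t 13.9
-> (440.8, 70, 150, 102.3) tx -0.239 ty -0.086 tz 0.040 az -0.000
-> (440.8, 70, 41, 102.3) tx 0.000 ty 0.000 tz 0.109 az -0.000
```

Emit:
drive_tool:
  commands:
    - {"tx": -0.01,"ty": -0.004,"tz": 0,"ax": 0,"ay": 0,"az": 0}
    - {"tx": -0.03,"ty": -0.011,"tz": 0,"ax": 0,"ay": 0,"az": 0}
    - {"tx": -0.06,"ty": -0.022,"tz": 0,"ax": 0,"ay": 0,"az": 0}
    - {"tx": -0.095,"ty": -0.034,"tz": 0,"ax": 0,"ay": 0,"az": 0}
    - {"tx": -0.13,"ty": -0.047,"tz": 0.01,"ax": 0,"ay": 0,"az": 0}
    - {"tx": -0.165,"ty": -0.059,"tz": 0.02,"ax": 0,"ay": 0,"az": 0}
    - {"tx": -0.195,"ty": -0.07,"tz": 0.03,"ax": 0,"ay": 0,"az": 0}
    - {"tx": -0.22,"ty": -0.079,"tz": 0.04,"ax": 0,"ay": 0,"az": 0}
    - {"tx": -0.234,"ty": -0.084,"tz": 0.04,"ax": 0,"ay": 0,"az": 0}
    - {"tx": -0.239,"ty": -0.086,"tz": 0.04,"ax": 0,"ay": 0,"az": 0}
  fingers: 0.75

```text
time_s: 14.77
ee_pos: [440.0, 68.0, 149.2]
tcp_rot: [-179.9, -0.0, 102.2]
contact_force: [0.0, -0.4, -0.1]
width: 0.75
gripper_force: 0.0
```

```bash
python3 - <<'E'
from h import *
s=arm.read_state();print(s['ee_pos'],s['width'])
c=snap('scene')
print('scene',[(n,lid(n,c,b,27)) for n,b in(('green',(225,150,300,215)),('red',(200,200,255,250)))])
print('pred green',proj(c,[(440.8,69.6,27)]),'red',proj(c,[(531.1,-92.5,27)]), 'blue in pocket',lid('blue',c,(330,130,380,180),61), proj(c,[(472.5,319,61)]))
c2=snap('top');print('top blue',lid('blue',c2,(120,160,225,260),66),lid('red',c2,TB,32))
E
```

```text
[439.98122004  68.01942249 149.24457305] 0.7497750865361121
scene [('green', None), ('red', (np.float64(227.3), np.float64(229.0), 258, array([532.6, -93.4,  27. ])))]
pred green [[267.7 182.1]] red [[227.3 228.4]] blue in pocket (np.float64(354.1), np.float64(147.4), 130, array([473.9, 324.4,  61. ])) [[352.2 147.8]]
top blue (np.float64(180.1), np.float64(241.7), 346, array([471.9, 315.7,  66. ])) (np.float64(321.0), np.float64(220.8), 215, array([531.1, -92.5,  32. ]))
```

```bash
python3 - <<'E'
from h import *
c=snap('scene')
i=c['image'][110:220,235:395]
cv2.imwrite('pics/s5c.png',cv2.resize(i,None,fx=5,fy=5,interpolation=cv2.INTER_CUBIC))
E
```

```text
(no output)
```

View pics/s5c.png

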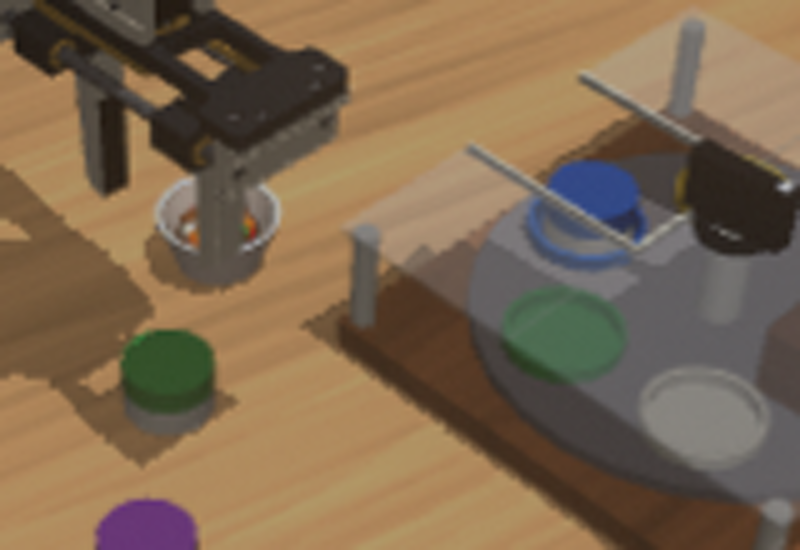

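Blue is seated inside its ring, at (595,200) in the crop. The green lid is at crop (168,361).

```bash
python3 - <<'E'
from h import *
c=arm.get_image('scene');print(atz(c,268.2,181.9,32))
E
```

```text
[445.3  68.8  32. ]
```

Emit:
drive_tool:
  commands:
    - {"tx": -0.001,"ty": 0.002,"tz": 0.01,"ax": 0,"ay": 0,"az": 0}
    - {"tx": -0.001,"ty": 0.002,"tz": 0.03,"ax": 0,"ay": 0,"az": 0}
    - {"tx": -0.001,"ty": 0.002,"tz": 0.055,"ax": 0,"ay": 0,"az": 0}
    - {"tx": -0.001,"ty": 0.002,"tz": 0.075,"ax": 0,"ay": 0,"az": 0}
    - {"tx": -0.001,"ty": 0.002,"tz": 0.09,"ax": 0,"ay": 0,"az": 0}
    - {"tx": -0.001,"ty": 0.002,"tz": 0.1,"ax": 0,"ay": 0,"az": 0}
    - {"tx": -0.001,"ty": 0.002,"tz": 0.106,"ax": 0,"ay": 0,"az": 0}
    - {"tx": -0.001,"ty": 0.002,"tz": 0.108,"ax": 0,"ay": 0,"az": 0}
    - {"tx": -0.001,"ty": 0.002,"tz": 0.108,"ax": 0,"ay": 0,"az": 0}
    - {"tx": -0.001,"ty": 0.002,"tz": 0.108,"ax": 0,"ay": 0,"az": 0}

```text
time_s: 15.8
ee_pos: [443.4, 69.5, 42.1]
tcp_rot: [179.9, 0.0, 102.3]
contact_force: [0.2, -0.1, 0.1]
width: 0.749
gripper_force: 0.0
```

Emit:
drive_tool:
  commands:
    - {"tx": 0,"ty": 0,"tz": 0,"ax": 0,"ay": 0,"az": 0}
    - {"tx": 0,"ty": 0,"tz": 0,"ax": 0,"ay": 0,"az": 0}
    - {"tx": 0,"ty": 0,"tz": 0,"ax": 0,"ay": 0,"az": 0}
    - {"tx": 0,"ty": 0,"tz": 0,"ax": 0,"ay": 0,"az": 0}
    - {"tx": 0,"ty": 0,"tz": 0,"ax": 0,"ay": 0,"az": 0}
    - {"tx": 0,"ty": 0,"tz": 0,"ax": 0,"ay": 0,"az": 0}
    - {"tx": 0,"ty": 0,"tz": -0.005,"ax": 0,"ay": 0,"az": 0}
    - {"tx": 0,"ty": 0,"tz": -0.02,"ax": 0,"ay": 0,"az": 0}
    - {"tx": 0,"ty": 0,"tz": -0.045,"ax": 0,"ay": 0,"az": 0}
    - {"tx": 0,"ty": 0,"tz": -0.075,"ax": 0,"ay": 0,"az": 0}
  fingers: 0.3

```text
time_s: 16.63
ee_pos: [442.0, 69.3, 116.8]
tcp_rot: [-179.8, -0.0, 102.3]
contact_force: [0.4, 0.2, -0.5]
width: 0.529
gripper_force: 40.0
```

```bash
python3 - <<'E'
from h import *
print(arm.read_state()['gripper_force'])
chain((675.5,-11,185,102.3))
E
```

```text
39.99969720840454
at [442.   69.3 116.8 102.3] w 0.529 t 16.6
-> (675.5, -11, 185, 102.3) tx -0.128 ty 0.211 tz -0.068 az 0.000
```

Emit:
drive_tool:
  commands:
    - {"tx": -0.003,"ty": 0.005,"tz": -0.02,"ax": 0,"ay": 0,"az": 0}
    - {"tx": -0.012,"ty": 0.02,"tz": -0.045,"ax": 0,"ay": 0,"az": 0}
    - {"tx": -0.028,"ty": 0.046,"tz": -0.062,"ax": 0,"ay": 0,"az": 0}
    - {"tx": -0.046,"ty": 0.076,"tz": -0.068,"ax": 0,"ay": 0,"az": 0}
    - {"tx": -0.064,"ty": 0.106,"tz": -0.068,"ax": 0,"ay": 0,"az": 0}
    - {"tx": -0.082,"ty": 0.136,"tz": -0.068,"ax": 0,"ay": 0,"az": 0}
    - {"tx": -0.1,"ty": 0.165,"tz": -0.068,"ax": 0,"ay": 0,"az": 0}
    - {"tx": -0.116,"ty": 0.191,"tz": -0.068,"ax": 0,"ay": 0,"az": 0}
    - {"tx": -0.125,"ty": 0.206,"tz": -0.068,"ax": 0,"ay": 0,"az": 0}
    - {"tx": -0.128,"ty": 0.211,"tz": -0.068,"ax": 0,"ay": 0,"az": 0}

```text
time_s: 17.47
ee_pos: [678.0, -11.7, 184.1]
tcp_rot: [180.0, 0.0, 102.3]
contact_force: [-0.2, 0.1, -1.4]
width: 0.527
gripper_force: 40.0
```

Emit:
drive_tool:
  commands:
    - {"tx": 0,"ty": 0,"tz": 0,"ax": 0,"ay": 0,"az": 0}
    - {"tx": 0,"ty": 0,"tz": 0,"ax": 0,"ay": 0,"az": 0}
    - {"tx": 0,"ty": 0,"tz": 0.005,"ax": 0,"ay": 0,"az": 0}
    - {"tx": 0,"ty": 0,"tz": 0.012,"ax": 0,"ay": 0,"az": 0}
    - {"tx": 0,"ty": 0,"tz": 0.02,"ax": 0,"ay": 0,"az": 0}
    - {"tx": 0,"ty": 0,"tz": 0.027,"ax": 0,"ay": 0,"az": 0}
    - {"tx": 0,"ty": 0,"tz": 0.033,"ax": 0,"ay": 0,"az": 0}
    - {"tx": 0,"ty": 0,"tz": 0.037,"ax": 0,"ay": 0,"az": 0}
    - {"tx": 0,"ty": 0,"tz": 0.038,"ax": 0,"ay": 0,"az": 0}
    - {"tx": 0,"ty": 0,"tz": 0.038,"ax": 0,"ay": 0,"az": 0}

```text
time_s: 18.3
ee_pos: [676.3, -10.6, 146.3]
tcp_rot: [-180.0, -0.0, 102.3]
contact_force: [-0.6, 0.4, -0.5]
width: 0.528
gripper_force: 40.0
```

Emit:
drive_tool:
  commands:
    - {"tx": 0,"ty": 0,"tz": 0,"ax": 0,"ay": 0,"az": 0}
    - {"tx": 0,"ty": 0,"tz": 0,"ax": 0,"ay": 0,"az": 0}
    - {"tx": 0,"ty": 0,"tz": 0,"ax": 0,"ay": 0,"az": 0}
    - {"tx": 0,"ty": 0,"tz": 0,"ax": 0,"ay": 0,"az": 0}
    - {"tx": 0,"ty": 0,"tz": 0,"ax": 0,"ay": 0,"az": 0}
    - {"tx": 0,"ty": 0,"tz": -0.005,"ax": 0,"ay": 0,"az": 0}
    - {"tx": 0,"ty": 0,"tz": -0.02,"ax": 0,"ay": 0,"az": 0}
    - {"tx": 0,"ty": 0,"tz": -0.04,"ax": 0,"ay": 0,"az": 0}
    - {"tx": 0,"ty": 0,"tz": -0.06,"ax": 0,"ay": 0,"az": 0}
    - {"tx": 0,"ty": 0,"tz": -0.07,"ax": 0,"ay": 0,"az": 0}
  fingers: 0.72

```text
time_s: 19.13
ee_pos: [677.1, -10.7, 219.6]
tcp_rot: [179.8, 0.1, 102.3]
contact_force: [-0.0, 0.3, 0.6]
width: 0.721
gripper_force: 0.0
```

Emit:
drive_tool:
  commands:
    - {"tx": 0,"ty": 0,"tz": -0.02,"ax": 0,"ay": 0,"az": 0}
    - {"tx": 0,"ty": 0,"tz": -0.03,"ax": 0,"ay": 0,"az": 0}
    - {"tx": 0,"ty": 0,"tz": -0.03,"ax": 0,"ay": 0,"az": 0}
    - {"tx": 0,"ty": 0,"tz": -0.03,"ax": 0,"ay": 0,"az": 0}
    - {"tx": 0,"ty": 0,"tz": -0.03,"ax": 0,"ay": 0,"az": 0}
    - {"tx": 0,"ty": 0,"tz": -0.03,"ax": 0,"ay": 0,"az": 0}
    - {"tx": 0,"ty": 0,"tz": -0.03,"ax": 0,"ay": 0,"az": 0}
    - {"tx": 0,"ty": 0,"tz": -0.03,"ax": 0,"ay": 0,"az": 0}
    - {"tx": 0,"ty": 0,"tz": -0.03,"ax": 0,"ay": 0,"az": 0}
    - {"tx": 0,"ty": 0,"tz": -0.03,"ax": 0,"ay": 0,"az": 0}

```text
time_s: 19.97
ee_pos: [676.4, -10.7, 246.4]
tcp_rot: [-180.0, -0.0, 102.3]
contact_force: [0.2, 0.5, 0.5]
width: 0.722
gripper_force: 0.0
```

```bash
python3 - <<'E'
from h import *
c=snap('scene')
i=c['image'][180:300,200:350]
cv2.imwrite('pics/s6c.png',cv2.resize(i,None,fx=5,fy=5,interpolation=cv2.INTER_CUBIC))
h=cv2.cvtColor(i,cv2.COLOR_BGR2HSV);m=(h[...,0]>50)&(h[...,0]<85)&(h[...,1]>110)
m[:, :60]=0; ys,xs=np.where(m);print(xs.mean()+200,ys.min()+180,ys.max()+180,m.sum(),arm.read_state()['ee_pos'])
E
```

```text
288.01577287066243 182 237 317 [676.38492713 -10.6839199  246.50346388]
```

View pics/s6c.png

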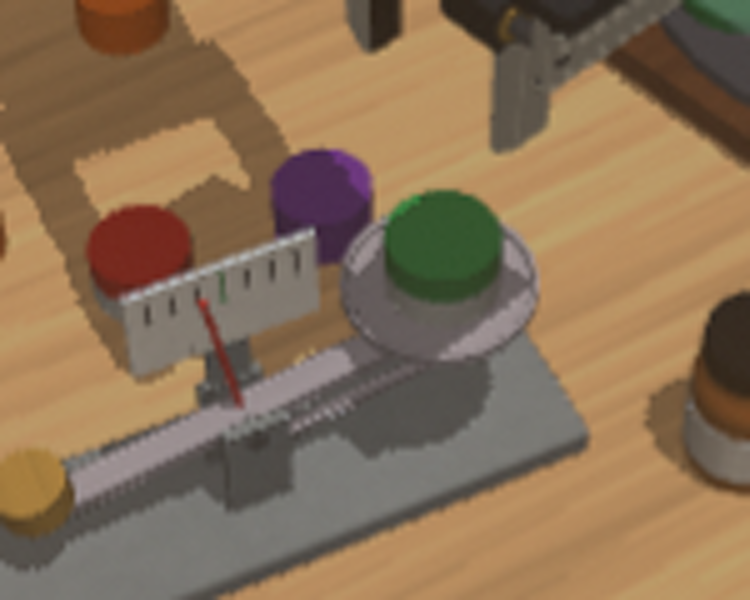

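Pointer is left of the green zero mark and the pan is up, so green is light and goes to the tray.

Emit:
drive_tool:
  commands:
    - {"tx": 0,"ty": 0,"tz": 0.01,"ax": 0,"ay": 0,"az": 0}
    - {"tx": 0,"ty": 0,"tz": 0.03,"ax": 0,"ay": 0,"az": 0}
    - {"tx": 0,"ty": 0,"tz": 0.05,"ax": 0,"ay": 0,"az": 0}
    - {"tx": 0,"ty": 0,"tz": 0.07,"ax": 0,"ay": 0,"az": 0}
    - {"tx": 0,"ty": 0,"tz": 0.085,"ax": 0,"ay": 0,"az": 0}
    - {"tx": 0,"ty": 0,"tz": 0.095,"ax": 0,"ay": 0,"az": 0}
    - {"tx": 0,"ty": 0,"tz": 0.1,"ax": 0,"ay": 0,"az": 0}
    - {"tx": 0,"ty": 0,"tz": 0.102,"ax": 0,"ay": 0,"az": 0}
    - {"tx": 0,"ty": 0,"tz": 0.103,"ax": 0,"ay": 0,"az": 0}
    - {"tx": 0,"ty": 0,"tz": 0.103,"ax": 0,"ay": 0,"az": 0}

```text
time_s: 20.85
ee_pos: [676.7, -10.7, 144.3]
tcp_rot: [179.9, 0.0, 102.3]
contact_force: [-0.5, -0.0, -0.3]
width: 0.719
gripper_force: 0.0
```

Emit:
drive_tool:
  commands:
    - {"tx": 0,"ty": 0,"tz": 0,"ax": 0,"ay": 0,"az": 0}
    - {"tx": 0,"ty": 0,"tz": 0,"ax": 0,"ay": 0,"az": 0}
    - {"tx": 0,"ty": 0,"tz": 0,"ax": 0,"ay": 0,"az": 0}
    - {"tx": 0,"ty": 0,"tz": 0,"ax": 0,"ay": 0,"az": 0}
    - {"tx": 0,"ty": 0,"tz": 0,"ax": 0,"ay": 0,"az": 0}
    - {"tx": 0,"ty": 0,"tz": 0,"ax": 0,"ay": 0,"az": 0}
    - {"tx": 0,"ty": 0,"tz": -0.005,"ax": 0,"ay": 0,"az": 0}
    - {"tx": 0,"ty": 0,"tz": -0.02,"ax": 0,"ay": 0,"az": 0}
    - {"tx": 0,"ty": 0,"tz": -0.045,"ax": 0,"ay": 0,"az": 0}
    - {"tx": 0,"ty": 0,"tz": -0.075,"ax": 0,"ay": 0,"az": 0}
  fingers: 0.3

```text
time_s: 21.68
ee_pos: [675.5, -10.6, 218.2]
tcp_rot: [-179.8, -0.1, 102.3]
contact_force: [0.0, 0.2, -1.3]
width: 0.529
gripper_force: 40.0
```

```bash
python3 - <<'E'
from h import *
c=snap('scene');print(atz(c,288.2,225.3,134))
chain((488,-314,180,102.3),(488,-314,48,102.3))
E
```

```text
[675.8  -9.1 134. ]
at [678.1 -10.8 226.1 102.3] w 0.525 t 21.7
-> (488, -314, 180, 102.3) tx -0.256 ty -0.250 tz 0.046 az 0.000
-> (488, -314, 48, 102.3) tx 0.000 ty 0.000 tz 0.132 az -0.000
```

Emit:
drive_tool:
  commands:
    - {"tx": -0.012,"ty": -0.012,"tz": 0,"ax": 0,"ay": 0,"az": 0}
    - {"tx": -0.035,"ty": -0.034,"tz": 0,"ax": 0,"ay": 0,"az": 0}
    - {"tx": -0.062,"ty": -0.061,"tz": 0,"ax": 0,"ay": 0,"az": 0}
    - {"tx": -0.09,"ty": -0.088,"tz": 0,"ax": 0,"ay": 0,"az": 0}
    - {"tx": -0.118,"ty": -0.116,"tz": 0.01,"ax": 0,"ay": 0,"az": 0}
    - {"tx": -0.146,"ty": -0.143,"tz": 0.025,"ax": 0,"ay": 0,"az": 0}
    - {"tx": -0.174,"ty": -0.171,"tz": 0.04,"ax": 0,"ay": 0,"az": 0}
    - {"tx": -0.202,"ty": -0.198,"tz": 0.055,"ax": 0,"ay": 0,"az": 0}
    - {"tx": -0.23,"ty": -0.225,"tz": 0.07,"ax": 0,"ay": 0,"az": 0}
    - {"tx": -0.248,"ty": -0.242,"tz": 0.08,"ax": 0,"ay": 0,"az": 0}

```text
time_s: 22.57
ee_pos: [490.7, -306.8, 137.7]
tcp_rot: [-180.0, -0.0, 102.2]
contact_force: [0.4, -0.5, -0.5]
width: 0.531
gripper_force: 40.0
```

Emit:
drive_tool:
  commands:
    - {"tx": -0.008,"ty": -0.007,"tz": 0,"ax": 0,"ay": 0,"az": 0}
    - {"tx": -0.008,"ty": -0.007,"tz": 0,"ax": 0,"ay": 0,"az": 0}
    - {"tx": -0.008,"ty": -0.007,"tz": 0.01,"ax": 0,"ay": 0,"az": 0}
    - {"tx": -0.008,"ty": -0.007,"tz": 0.025,"ax": 0,"ay": 0,"az": 0}
    - {"tx": -0.008,"ty": -0.007,"tz": 0.045,"ax": 0,"ay": 0,"az": 0}
    - {"tx": -0.008,"ty": -0.007,"tz": 0.062,"ax": 0,"ay": 0,"az": 0}
    - {"tx": -0.008,"ty": -0.007,"tz": 0.076,"ax": 0,"ay": 0,"az": 0}
    - {"tx": -0.008,"ty": -0.007,"tz": 0.084,"ax": 0,"ay": 0,"az": 0}
    - {"tx": -0.008,"ty": -0.007,"tz": 0.088,"ax": 0,"ay": 0,"az": 0}
    - {"tx": -0.008,"ty": -0.007,"tz": 0.09,"ax": 0,"ay": 0,"az": 0}

```text
time_s: 23.4
ee_pos: [488.4, -313.1, 48.5]
tcp_rot: [180.0, -0.0, 102.4]
contact_force: [0.1, 0.1, -0.5]
width: 0.531
gripper_force: 40.0
```

```bash
python3 - <<'E'
from h import *
s=arm.read_state();print(s['ee_pos'],s['width'],s['gripper_force'],s['contact_force'])
E
```

```text
[ 488.3728492  -313.12901811   48.48083868] 0.5313614274106412 39.999842047691345 [ 0.06179349  0.10777008 -0.52956399]
```

Emit:
drive_tool:
  commands:
    - {"tx": 0,"ty": 0,"tz": 0.001,"ax": 0,"ay": 0,"az": 0}
    - {"tx": 0,"ty": 0,"tz": 0.001,"ax": 0,"ay": 0,"az": 0}
    - {"tx": 0,"ty": 0,"tz": 0.001,"ax": 0,"ay": 0,"az": 0}
    - {"tx": 0,"ty": 0,"tz": 0.001,"ax": 0,"ay": 0,"az": 0}
    - {"tx": 0,"ty": 0,"tz": 0.001,"ax": 0,"ay": 0,"az": 0}
    - {"tx": 0,"ty": 0,"tz": -0.005,"ax": 0,"ay": 0,"az": 0}
    - {"tx": 0,"ty": 0,"tz": -0.025,"ax": 0,"ay": 0,"az": 0}
    - {"tx": 0,"ty": 0,"tz": -0.055,"ax": 0,"ay": 0,"az": 0}
    - {"tx": 0,"ty": 0,"tz": -0.085,"ax": 0,"ay": 0,"az": 0}
    - {"tx": 0,"ty": 0,"tz": -0.1,"ax": 0,"ay": 0,"az": 0}
  fingers: 0.75

```text
time_s: 24.23
ee_pos: [488.6, -314.6, 152.5]
tcp_rot: [179.9, 0.2, 102.3]
contact_force: [-0.2, -0.6, 1.1]
width: 0.752
gripper_force: 0.0
```

```bash
python3 - <<'E'
from h import *
c=snap('top');print(lid('red',c,(240,185,372,300),32),lid('blue',c,(120,160,225,260),66))
c=snap('scene');print('red',lid('red',c,(190,190,270,260),27))
h=cv2.cvtColor(c['image'][220:320,30:180],cv2.COLOR_BGR2HSV);m=(h[...,0]>50)&(h[...,0]<85)&(h[...,1]>110)
ys,xs=np.where(m);print('green px',xs.mean()+30,ys.mean()+220,m.sum(),'pred',proj(c,[(488,-313,31)]))
chain((531.1,-92.5,110,102.3),start=(488.4,-313.2,148.5,102.3))
E
```

```text
(np.float64(321.0), np.float64(220.8), 215, array([531.1, -92.5,  32. ])) (np.float64(180.2), np.float64(241.7), 345, array([471.9, 315.7,  66. ]))
red (np.float64(227.3), np.float64(228.8), 252, array([532.2, -93.3,  27. ]))
green px 132.90334572490707 251.82527881040892 269 pred [[133.3 252.1]]
at [ 488.4 -313.2  148.5  102.3] w 0.749 t 24.3
-> (531.1, -92.5, 110, 102.3) tx 0.207 ty 0.089 tz 0.038 az -0.000
```

Emit:
drive_tool:
  commands:
    - {"tx": 0.01,"ty": 0.004,"tz": 0,"ax": 0,"ay": 0,"az": 0}
    - {"tx": 0.03,"ty": 0.013,"tz": 0,"ax": 0,"ay": 0,"az": 0}
    - {"tx": 0.055,"ty": 0.024,"tz": 0,"ax": 0,"ay": 0,"az": 0}
    - {"tx": 0.085,"ty": 0.037,"tz": 0,"ax": 0,"ay": 0,"az": 0}
    - {"tx": 0.115,"ty": 0.05,"tz": 0,"ax": 0,"ay": 0,"az": 0}
    - {"tx": 0.145,"ty": 0.063,"tz": 0.01,"ax": 0,"ay": 0,"az": 0}
    - {"tx": 0.172,"ty": 0.074,"tz": 0.02,"ax": 0,"ay": 0,"az": 0}
    - {"tx": 0.192,"ty": 0.083,"tz": 0.03,"ax": 0,"ay": 0,"az": 0}
    - {"tx": 0.203,"ty": 0.087,"tz": 0.038,"ax": 0,"ay": 0,"az": 0}
    - {"tx": 0.207,"ty": 0.089,"tz": 0.038,"ax": 0,"ay": 0,"az": 0}

```text
time_s: 25.17
ee_pos: [529.2, -90.5, 108.2]
tcp_rot: [-179.8, -0.1, 102.4]
contact_force: [0.6, -0.6, -0.1]
width: 0.754
gripper_force: 0.0
```

Emit:
drive_tool:
  commands:
    - {"tx": 0,"ty": 0,"tz": 0,"ax": 0,"ay": 0,"az": 0}
    - {"tx": 0,"ty": 0,"tz": 0.003,"ax": 0,"ay": 0,"az": 0}
    - {"tx": 0,"ty": 0,"tz": 0.012,"ax": 0,"ay": 0,"az": 0}
    - {"tx": 0,"ty": 0,"tz": 0.025,"ax": 0,"ay": 0,"az": 0}
    - {"tx": 0,"ty": 0,"tz": 0.04,"ax": 0,"ay": 0,"az": 0}
    - {"tx": 0,"ty": 0,"tz": 0.053,"ax": 0,"ay": 0,"az": 0}
    - {"tx": 0,"ty": 0,"tz": 0.063,"ax": 0,"ay": 0,"az": 0}
    - {"tx": 0,"ty": 0,"tz": 0.068,"ax": 0,"ay": 0,"az": 0}
    - {"tx": 0,"ty": 0,"tz": 0.069,"ax": 0,"ay": 0,"az": 0}
    - {"tx": 0,"ty": 0,"tz": 0.069,"ax": 0,"ay": 0,"az": 0}

```text
time_s: 26.0
ee_pos: [530.6, -93.0, 41.6]
tcp_rot: [-180.0, -0.0, 102.3]
contact_force: [-0.0, 1.2, 0.8]
width: 0.752
gripper_force: 0.0
```

Emit:
drive_tool:
  commands:
    - {"tx": 0,"ty": 0,"tz": 0,"ax": 0,"ay": 0,"az": 0}
    - {"tx": 0,"ty": 0,"tz": 0,"ax": 0,"ay": 0,"az": 0}
    - {"tx": 0,"ty": 0,"tz": 0,"ax": 0,"ay": 0,"az": 0}
    - {"tx": 0,"ty": 0,"tz": 0,"ax": 0,"ay": 0,"az": 0}
    - {"tx": 0,"ty": 0,"tz": 0,"ax": 0,"ay": 0,"az": 0}
    - {"tx": 0,"ty": 0,"tz": 0,"ax": 0,"ay": 0,"az": 0}
    - {"tx": 0,"ty": 0,"tz": -0.005,"ax": 0,"ay": 0,"az": 0}
    - {"tx": 0,"ty": 0,"tz": -0.02,"ax": 0,"ay": 0,"az": 0}
    - {"tx": 0,"ty": 0,"tz": -0.045,"ax": 0,"ay": 0,"az": 0}
    - {"tx": 0,"ty": 0,"tz": -0.075,"ax": 0,"ay": 0,"az": 0}
  fingers: 0.3

```text
time_s: 26.83
ee_pos: [529.4, -92.4, 116.4]
tcp_rot: [-179.8, -0.1, 102.3]
contact_force: [0.1, -0.3, -0.1]
width: 0.527
gripper_force: 40.0
```

```bash
python3 - <<'E'
from h import *
s=arm.read_state();print(s['ee_pos'],s['gripper_force'])
chain((675.5,-11,190,102.3),(675.5,-11,146.5,102.3))
E
```

```text
[529.40069269 -92.42900986 116.42664475] 39.999480843544006
at [529.4 -92.4 116.4 102.3] w 0.527 t 26.8
-> (675.5, -11, 190, 102.3) tx 0.048 ty 0.160 tz -0.074 az 0.000
-> (675.5, -11, 146.5, 102.3) tx 0.000 ty 0.000 tz 0.043 az -0.000
```

Emit:
drive_tool:
  commands:
    - {"tx": 0,"ty": 0,"tz": -0.02,"ax": 0,"ay": 0,"az": 0}
    - {"tx": 0.001,"ty": 0.003,"tz": -0.045,"ax": 0,"ay": 0,"az": 0}
    - {"tx": 0.005,"ty": 0.015,"tz": -0.065,"ax": 0,"ay": 0,"az": 0}
    - {"tx": 0.012,"ty": 0.038,"tz": -0.074,"ax": 0,"ay": 0,"az": 0}
    - {"tx": 0.02,"ty": 0.066,"tz": -0.074,"ax": 0,"ay": 0,"az": 0}
    - {"tx": 0.029,"ty": 0.096,"tz": -0.074,"ax": 0,"ay": 0,"az": 0}
    - {"tx": 0.037,"ty": 0.124,"tz": -0.074,"ax": 0,"ay": 0,"az": 0}
    - {"tx": 0.044,"ty": 0.146,"tz": -0.074,"ax": 0,"ay": 0,"az": 0}
    - {"tx": 0.048,"ty": 0.157,"tz": -0.074,"ax": 0,"ay": 0,"az": 0}
    - {"tx": 0.048,"ty": 0.16,"tz": -0.074,"ax": 0,"ay": 0,"az": 0}

```text
time_s: 27.67
ee_pos: [677.4, -10.3, 190.1]
tcp_rot: [-180.0, -0.0, 102.4]
contact_force: [-0.4, 0.4, -0.9]
width: 0.528
gripper_force: 40.0
```

Emit:
drive_tool:
  commands:
    - {"tx": 0,"ty": 0,"tz": 0,"ax": 0,"ay": 0,"az": 0}
    - {"tx": 0,"ty": 0,"tz": 0,"ax": 0,"ay": 0,"az": 0}
    - {"tx": 0,"ty": 0,"tz": 0.006,"ax": 0,"ay": 0,"az": 0}
    - {"tx": 0,"ty": 0,"tz": 0.014,"ax": 0,"ay": 0,"az": 0}
    - {"tx": 0,"ty": 0,"tz": 0.023,"ax": 0,"ay": 0,"az": 0}
    - {"tx": 0,"ty": 0,"tz": 0.031,"ax": 0,"ay": 0,"az": 0}
    - {"tx": 0,"ty": 0,"tz": 0.037,"ax": 0,"ay": 0,"az": 0}
    - {"tx": 0,"ty": 0,"tz": 0.042,"ax": 0,"ay": 0,"az": 0}
    - {"tx": 0,"ty": 0,"tz": 0.043,"ax": 0,"ay": 0,"az": 0}
    - {"tx": 0,"ty": 0,"tz": 0.043,"ax": 0,"ay": 0,"az": 0}

```text
time_s: 28.5
ee_pos: [676.5, -11.6, 147.2]
tcp_rot: [-180.0, -0.0, 102.3]
contact_force: [0.0, 0.6, -0.5]
width: 0.529
gripper_force: 40.0
```

Emit:
drive_tool:
  commands:
    - {"tx": 0,"ty": 0,"tz": 0,"ax": 0,"ay": 0,"az": 0}
    - {"tx": 0,"ty": 0,"tz": 0,"ax": 0,"ay": 0,"az": 0}
    - {"tx": 0,"ty": 0,"tz": 0,"ax": 0,"ay": 0,"az": 0}
    - {"tx": 0,"ty": 0,"tz": 0,"ax": 0,"ay": 0,"az": 0}
    - {"tx": 0,"ty": 0,"tz": 0,"ax": 0,"ay": 0,"az": 0}
    - {"tx": 0,"ty": 0,"tz": -0.005,"ax": 0,"ay": 0,"az": 0}
    - {"tx": 0,"ty": 0,"tz": -0.02,"ax": 0,"ay": 0,"az": 0}
    - {"tx": 0,"ty": 0,"tz": -0.045,"ax": 0,"ay": 0,"az": 0}
    - {"tx": 0,"ty": 0,"tz": -0.075,"ax": 0,"ay": 0,"az": 0}
    - {"tx": 0,"ty": 0,"tz": -0.1,"ax": 0,"ay": 0,"az": 0}
  fingers: 0.72

```text
time_s: 29.33
ee_pos: [676.7, -11.6, 249.9]
tcp_rot: [179.9, 0.0, 102.3]
contact_force: [0.0, -1.1, 0.5]
width: 0.72
gripper_force: 0.0
```

Emit:
drive_tool:
  commands:
    - {"tx": 0,"ty": 0,"tz": 0,"ax": 0,"ay": 0,"az": 0}
    - {"tx": 0,"ty": 0,"tz": 0,"ax": 0,"ay": 0,"az": 0}
    - {"tx": 0,"ty": 0,"tz": 0,"ax": 0,"ay": 0,"az": 0}
    - {"tx": 0,"ty": 0,"tz": 0,"ax": 0,"ay": 0,"az": 0}
    - {"tx": 0,"ty": 0,"tz": 0,"ax": 0,"ay": 0,"az": 0}
    - {"tx": 0,"ty": 0,"tz": 0,"ax": 0,"ay": 0,"az": 0}
    - {"tx": 0,"ty": 0,"tz": 0,"ax": 0,"ay": 0,"az": 0}
    - {"tx": 0,"ty": 0,"tz": 0,"ax": 0,"ay": 0,"az": 0}
    - {"tx": 0,"ty": 0,"tz": 0,"ax": 0,"ay": 0,"az": 0}
    - {"tx": 0,"ty": 0,"tz": 0,"ax": 0,"ay": 0,"az": 0}

```text
time_s: 30.17
ee_pos: [676.6, -11.6, 247.6]
tcp_rot: [-180.0, -0.0, 102.3]
contact_force: [0.2, 0.3, -0.3]
width: 0.721
gripper_force: 0.0
```

```bash
python3 - <<'E'
from h import *
c=snap('scene')
i=c['image'][180:300,200:350]
cv2.imwrite('pics/s7c.png',cv2.resize(i,None,fx=5,fy=5,interpolation=cv2.INTER_CUBIC))
print(arm.read_state()['ee_pos'])
E
```

```text
[676.62906479 -11.64574118 247.62643755]
```

View pics/s7c.png

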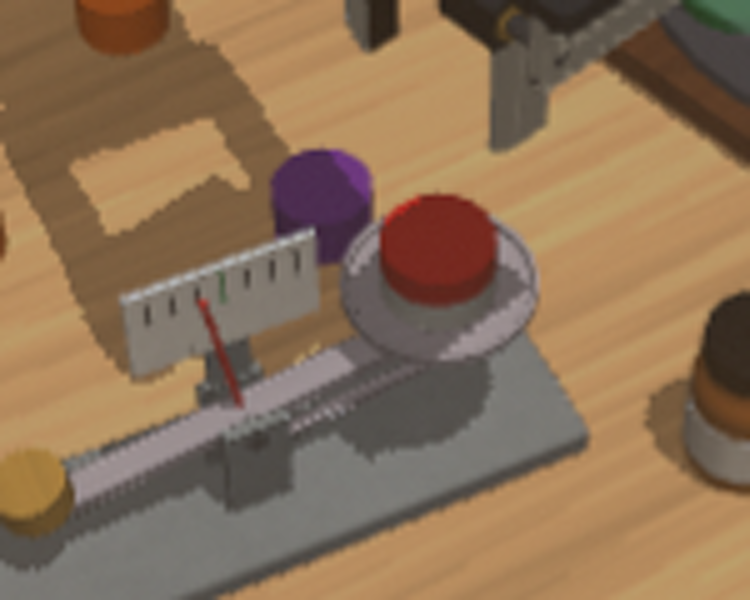

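Red also reads left with the pan up (203,300), so it is light and goes to the tray centre slot.

Emit:
drive_tool:
  commands:
    - {"tx": 0,"ty": 0,"tz": 0.01,"ax": 0,"ay": 0,"az": 0}
    - {"tx": 0,"ty": 0,"tz": 0.03,"ax": 0,"ay": 0,"az": 0}
    - {"tx": 0,"ty": 0,"tz": 0.05,"ax": 0,"ay": 0,"az": 0}
    - {"tx": 0,"ty": 0,"tz": 0.07,"ax": 0,"ay": 0,"az": 0}
    - {"tx": 0,"ty": 0,"tz": 0.085,"ax": 0,"ay": 0,"az": 0}
    - {"tx": 0,"ty": 0,"tz": 0.095,"ax": 0,"ay": 0,"az": 0}
    - {"tx": 0,"ty": 0,"tz": 0.1,"ax": 0,"ay": 0,"az": 0}
    - {"tx": 0,"ty": 0,"tz": 0.103,"ax": 0,"ay": 0,"az": 0}
    - {"tx": 0,"ty": 0,"tz": 0.103,"ax": 0,"ay": 0,"az": 0}
    - {"tx": 0,"ty": 0,"tz": 0.103,"ax": 0,"ay": 0,"az": 0}

```text
time_s: 31.05
ee_pos: [677.0, -11.7, 145.4]
tcp_rot: [179.9, 0.0, 102.3]
contact_force: [-1.1, -0.7, 0.3]
width: 0.721
gripper_force: 0.0
```

Emit:
drive_tool:
  commands:
    - {"tx": 0,"ty": 0,"tz": 0,"ax": 0,"ay": 0,"az": 0}
    - {"tx": 0,"ty": 0,"tz": 0,"ax": 0,"ay": 0,"az": 0}
    - {"tx": 0,"ty": 0,"tz": 0,"ax": 0,"ay": 0,"az": 0}
    - {"tx": 0,"ty": 0,"tz": 0,"ax": 0,"ay": 0,"az": 0}
    - {"tx": 0,"ty": 0,"tz": 0,"ax": 0,"ay": 0,"az": 0}
    - {"tx": 0,"ty": 0,"tz": 0,"ax": 0,"ay": 0,"az": 0}
    - {"tx": 0,"ty": 0,"tz": -0.005,"ax": 0,"ay": 0,"az": 0}
    - {"tx": 0,"ty": 0,"tz": -0.02,"ax": 0,"ay": 0,"az": 0}
    - {"tx": 0,"ty": 0,"tz": -0.045,"ax": 0,"ay": 0,"az": 0}
    - {"tx": 0,"ty": 0,"tz": -0.075,"ax": 0,"ay": 0,"az": 0}
  fingers: 0.3

```text
time_s: 31.88
ee_pos: [675.7, -11.6, 219.2]
tcp_rot: [-179.8, -0.1, 102.3]
contact_force: [0.1, -0.1, -1.1]
width: 0.529
gripper_force: 40.0
```

```bash
python3 - <<'E'
from h import *
print(arm.read_state()['gripper_force'])
chain((478,-386,130,102.3),(478,-386,47.5,102.3))
E
```

```text
39.99975800514221
at [675.7 -11.6 219.2 102.3] w 0.529 t 31.9
-> (478, -386, 130, 102.3) tx -0.324 ty -0.273 tz 0.089 az 0.000
-> (478, -386, 47.5, 102.3) tx 0.000 ty 0.000 tz 0.083 az -0.000
```

Emit:
drive_tool:
  commands:
    - {"tx": -0.012,"ty": -0.01,"tz": 0,"ax": 0,"ay": 0,"az": 0}
    - {"tx": -0.036,"ty": -0.03,"tz": 0,"ax": 0,"ay": 0,"az": 0}
    - {"tx": -0.065,"ty": -0.055,"tz": 0,"ax": 0,"ay": 0,"az": 0}
    - {"tx": -0.095,"ty": -0.08,"tz": 0,"ax": 0,"ay": 0,"az": 0}
    - {"tx": -0.125,"ty": -0.105,"tz": 0,"ax": 0,"ay": 0,"az": 0}
    - {"tx": -0.155,"ty": -0.13,"tz": 0.01,"ax": 0,"ay": 0,"az": 0}
    - {"tx": -0.185,"ty": -0.156,"tz": 0.025,"ax": 0,"ay": 0,"az": 0}
    - {"tx": -0.215,"ty": -0.181,"tz": 0.04,"ax": 0,"ay": 0,"az": 0}
    - {"tx": -0.245,"ty": -0.206,"tz": 0.055,"ax": 0,"ay": 0,"az": 0}
    - {"tx": -0.275,"ty": -0.232,"tz": 0.07,"ax": 0,"ay": 0,"az": 0}

```text
time_s: 32.72
ee_pos: [508.1, -329.9, 149.9]
tcp_rot: [180.0, 0.0, 102.3]
contact_force: [1.1, 0.4, -0.5]
width: 0.528
gripper_force: 40.0
```

Emit:
drive_tool:
  commands:
    - {"tx": -0.025,"ty": -0.021,"tz": 0.01,"ax": 0,"ay": 0,"az": 0}
    - {"tx": -0.042,"ty": -0.035,"tz": 0.015,"ax": 0,"ay": 0,"az": 0}
    - {"tx": -0.049,"ty": -0.041,"tz": 0.019,"ax": 0,"ay": 0,"az": 0}
    - {"tx": -0.049,"ty": -0.041,"tz": 0.025,"ax": 0,"ay": 0,"az": 0}
    - {"tx": -0.049,"ty": -0.041,"tz": 0.04,"ax": 0,"ay": 0,"az": 0}
    - {"tx": -0.049,"ty": -0.041,"tz": 0.058,"ax": 0,"ay": 0,"az": 0}
    - {"tx": -0.049,"ty": -0.041,"tz": 0.076,"ax": 0,"ay": 0,"az": 0}
    - {"tx": -0.049,"ty": -0.041,"tz": 0.09,"ax": 0,"ay": 0,"az": 0}
    - {"tx": -0.049,"ty": -0.041,"tz": 0.098,"ax": 0,"ay": 0,"az": 0}
    - {"tx": -0.049,"ty": -0.041,"tz": 0.1,"ax": 0,"ay": 0,"az": 0}

```text
time_s: 33.55
ee_pos: [479.9, -383.8, 48.9]
tcp_rot: [-179.9, -0.1, 102.4]
contact_force: [-0.2, -0.1, -1.2]
width: 0.529
gripper_force: 40.0
```

```bash
python3 - <<'E'
from h import *
s=arm.read_state();print(s['ee_pos'],s['width'],s['gripper_force'],s['contact_force'])
E
```

```text
[ 479.85457422 -383.77010776   48.94101612] 0.5290429632149244 39.99988317489624 [-0.24709439 -0.13391353 -1.16048513]
```

Release, rise, and move towards the knob.

Emit:
drive_tool:
  commands:
    - {"tx": 0,"ty": 0,"tz": 0.001,"ax": 0,"ay": 0,"az": 0}
    - {"tx": 0,"ty": 0,"tz": 0.001,"ax": 0,"ay": 0,"az": 0}
    - {"tx": 0,"ty": 0,"tz": 0.001,"ax": 0,"ay": 0,"az": 0}
    - {"tx": 0,"ty": 0,"tz": 0.001,"ax": 0,"ay": 0,"az": 0}
    - {"tx": 0,"ty": 0,"tz": 0.001,"ax": 0,"ay": 0,"az": 0}
    - {"tx": 0,"ty": 0,"tz": -0.005,"ax": 0,"ay": 0,"az": 0}
    - {"tx": 0,"ty": 0,"tz": -0.025,"ax": 0,"ay": 0,"az": 0}
    - {"tx": 0,"ty": 0,"tz": -0.06,"ax": 0,"ay": 0,"az": 0}
    - {"tx": 0,"ty": 0,"tz": -0.1,"ax": 0,"ay": 0,"az": 0}
    - {"tx": 0,"ty": 0,"tz": -0.14,"ax": 0,"ay": 0,"az": 0}
  fingers: 0.75

```text
time_s: 34.38
ee_pos: [479.5, -384.6, 192.3]
tcp_rot: [-180.0, -0.0, 102.3]
contact_force: [-0.4, -0.0, 0.2]
width: 0.751
gripper_force: 0.0
```

```bash
python3 - <<'E'
from h import *
c=snap('scene')
i=c['image']
print('red',lid('red',c,(30,220,180,320),30),proj(c,[(479,-385,29)]))
h=cv2.cvtColor(c['image'][220:320,30:180],cv2.COLOR_BGR2HSV);m=(h[...,0]>50)&(h[...,0]<85)&(h[...,1]>110)
ys,xs=np.where(m);print('green px',xs.mean()+30,ys.mean()+220,m.sum())
t=snap('top')['image']
tr=cv2.resize(i[215:315,30:180],None,fx=2.6,fy=2.6,interpolation=cv2.INTER_CUBIC)
o=cv2.resize(t[145:280,108:240],None,fx=3,fy=3,interpolation=cv2.INTER_CUBIC)
W=np.zeros((405,790,3),'uint8');W[:260,:390]=tr;W[:405,394:790]=o;cv2.imwrite('pics/m1.png',W)
chain((300,-200,200,15.5),(558,341,200,15.5),start=(479.5,-385,189.5,102.3))
E
```

```text
red (np.float64(101.7), np.float64(263.0), 311, array([ 480.4, -386.1,   30. ])) [[102.2 262.6]]
green px 133.08038585209005 252.7620578778135 311
at [ 479.5 -385.   189.5  102.3] w 0.748 t 34.5
-> (300, -200, 200, 15.5) tx 0.219 ty -0.136 tz -0.011 az 1.515
-> (558, 341, 200, 15.5) tx 0.393 ty -0.452 tz 0.000 az -0.000
```

View pics/m1.png

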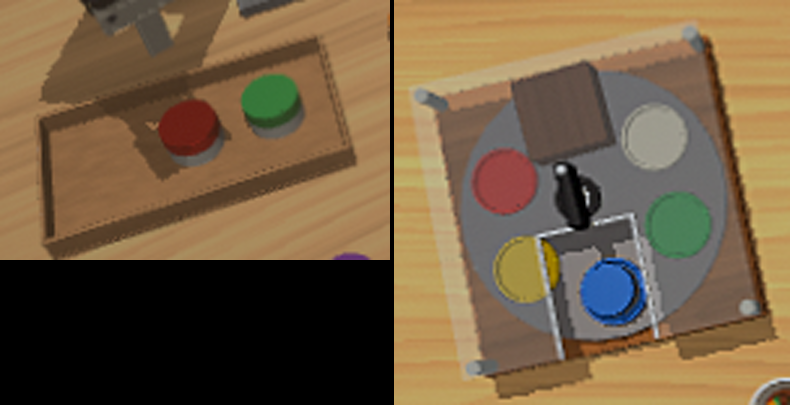

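Red and green stand upright in the tray, and blue is seated in its ring. Next is the knob.

Emit:
drive_tool:
  commands:
    - {"tx": 0.015,"ty": 0.005,"tz": -0.01,"ax": 0,"ay": 0,"az": 0.05}
    - {"tx": 0.045,"ty": 0.015,"tz": -0.01,"ax": 0,"ay": 0,"az": 0.15}
    - {"tx": 0.08,"ty": 0.027,"tz": -0.01,"ax": 0,"ay": 0,"az": 0.26}
    - {"tx": 0.115,"ty": 0.038,"tz": -0.01,"ax": 0,"ay": 0,"az": 0.37}
    - {"tx": 0.15,"ty": 0.05,"tz": -0.01,"ax": 0,"ay": 0,"az": 0.48}
    - {"tx": 0.185,"ty": 0.062,"tz": -0.01,"ax": 0,"ay": 0,"az": 0.59}
    - {"tx": 0.22,"ty": 0.073,"tz": -0.01,"ax": 0,"ay": 0,"az": 0.7}
    - {"tx": 0.255,"ty": 0.085,"tz": -0.01,"ax": 0,"ay": 0,"az": 0.8}
    - {"tx": 0.29,"ty": 0.097,"tz": -0.01,"ax": 0,"ay": 0,"az": 0.9}
    - {"tx": 0.325,"ty": 0.108,"tz": -0.01,"ax": 0,"ay": 0,"az": 1.0}
  fingers: 0.55

```text
time_s: 35.32
ee_pos: [515.8, -42.6, 200.4]
tcp_rot: [180.0, -0.0, 44.7]
contact_force: [0.5, -0.3, -0.1]
width: 0.548
gripper_force: 0.0
```

```bash
python3 - <<'E'
from h import *
chain((558.5,341,195,15.5))
E
```

```text
at [515.8 -42.6 200.4  44.7] w 0.548 t 35.3
-> (558.5, 341, 195, 15.5) tx 0.300 ty -0.242 tz 0.005 az 0.510
```

Emit:
drive_tool:
  commands:
    - {"tx": 0.027,"ty": -0.022,"tz": 0,"ax": 0,"ay": 0,"az": 0.07}
    - {"tx": 0.055,"ty": -0.044,"tz": 0,"ax": 0,"ay": 0,"az": 0.14}
    - {"tx": 0.083,"ty": -0.067,"tz": 0,"ax": 0,"ay": 0,"az": 0.21}
    - {"tx": 0.112,"ty": -0.09,"tz": 0,"ax": 0,"ay": 0,"az": 0.28}
    - {"tx": 0.141,"ty": -0.114,"tz": 0,"ax": 0,"ay": 0,"az": 0.35}
    - {"tx": 0.17,"ty": -0.137,"tz": 0,"ax": 0,"ay": 0,"az": 0.42}
    - {"tx": 0.2,"ty": -0.161,"tz": 0,"ax": 0,"ay": 0,"az": 0.48}
    - {"tx": 0.23,"ty": -0.185,"tz": 0,"ax": 0,"ay": 0,"az": 0.51}
    - {"tx": 0.255,"ty": -0.206,"tz": 0,"ax": 0,"ay": 0,"az": 0.51}
    - {"tx": 0.27,"ty": -0.218,"tz": 0,"ax": 0,"ay": 0,"az": 0.51}

```text
time_s: 36.15
ee_pos: [552.2, 303.9, 200.1]
tcp_rot: [-180.0, -0.0, 15.9]
contact_force: [-1.0, 0.4, 0.5]
width: 0.55
gripper_force: 0.0
```

Emit:
drive_tool:
  commands:
    - {"tx": 0,"ty": 0,"tz": 0,"ax": 0,"ay": 0,"az": 0}
    - {"tx": 0,"ty": 0,"tz": 0,"ax": 0,"ay": 0,"az": 0}
    - {"tx": 0,"ty": 0,"tz": 0,"ax": 0,"ay": 0,"az": 0}
    - {"tx": 0,"ty": 0,"tz": 0,"ax": 0,"ay": 0,"az": 0}
    - {"tx": 0,"ty": 0,"tz": 0,"ax": 0,"ay": 0,"az": 0}
    - {"tx": 0,"ty": 0,"tz": 0,"ax": 0,"ay": 0,"az": 0}
    - {"tx": 0,"ty": 0,"tz": 0,"ax": 0,"ay": 0,"az": 0}
    - {"tx": 0,"ty": 0,"tz": 0,"ax": 0,"ay": 0,"az": 0}
    - {"tx": 0,"ty": 0,"tz": 0,"ax": 0,"ay": 0,"az": 0}
    - {"tx": 0,"ty": 0,"tz": 0,"ax": 0,"ay": 0,"az": 0}

```text
time_s: 36.98
ee_pos: [552.7, 300.7, 200.3]
tcp_rot: [-180.0, -0.0, 15.8]
contact_force: [-0.8, -0.6, 0.1]
width: 0.547
gripper_force: 0.0
```

```bash
python3 - <<'E'
from h import *
chain((558.5,341,195,15.6),(558.5,341,122,15.6))
E
```

```text
at [552.7 300.7 200.3  15.8] w 0.547 t 37.0
-> (558.5, 341, 195, 15.6) tx 0.017 ty -0.037 tz 0.005 az 0.003
-> (558.5, 341, 122, 15.6) tx 0.000 ty 0.000 tz 0.073 az -0.000
```

Emit:
drive_tool:
  commands:
    - {"tx": 0.009,"ty": -0.018,"tz": 0,"ax": 0,"ay": 0,"az": 0}
    - {"tx": 0.017,"ty": -0.037,"tz": 0,"ax": 0,"ay": 0,"az": 0}
    - {"tx": 0.017,"ty": -0.037,"tz": 0.005,"ax": 0,"ay": 0,"az": 0}
    - {"tx": 0.017,"ty": -0.037,"tz": 0.015,"ax": 0,"ay": 0,"az": 0}
    - {"tx": 0.017,"ty": -0.037,"tz": 0.03,"ax": 0,"ay": 0,"az": 0}
    - {"tx": 0.017,"ty": -0.037,"tz": 0.047,"ax": 0,"ay": 0,"az": 0}
    - {"tx": 0.017,"ty": -0.037,"tz": 0.062,"ax": 0,"ay": 0,"az": 0}
    - {"tx": 0.017,"ty": -0.037,"tz": 0.072,"ax": 0,"ay": 0,"az": 0}
    - {"tx": 0.017,"ty": -0.037,"tz": 0.077,"ax": 0,"ay": 0,"az": 0}
    - {"tx": 0.017,"ty": -0.037,"tz": 0.077,"ax": 0,"ay": 0,"az": 0}

```text
time_s: 37.82
ee_pos: [558.5, 340.3, 122.0]
tcp_rot: [180.0, 0.1, 15.8]
contact_force: [0.2, 0.4, -0.3]
width: 0.553
gripper_force: 0.0
```

Emit:
drive_tool:
  commands:
    - {"tx": 0,"ty": 0,"tz": 0,"ax": 0,"ay": 0,"az": 0}
    - {"tx": 0,"ty": 0,"tz": 0,"ax": 0,"ay": 0,"az": 0}
    - {"tx": 0,"ty": 0,"tz": 0,"ax": 0,"ay": 0,"az": 0}
    - {"tx": 0,"ty": 0,"tz": 0,"ax": 0,"ay": 0,"az": 0}
    - {"tx": 0,"ty": 0,"tz": 0,"ax": 0,"ay": 0,"az": 0}
    - {"tx": 0,"ty": 0,"tz": 0,"ax": 0,"ay": 0,"az": 0}
    - {"tx": 0,"ty": 0,"tz": 0,"ax": 0,"ay": 0,"az": 0}
    - {"tx": 0,"ty": 0,"tz": 0,"ax": 0,"ay": 0,"az": 0}
    - {"tx": 0,"ty": 0,"tz": 0,"ax": 0,"ay": 0,"az": 0}
    - {"tx": 0,"ty": 0,"tz": 0,"ax": 0,"ay": 0,"az": 0}
  fingers: 0.02
  newtons: 20

```text
time_s: 38.65
ee_pos: [558.8, 341.7, 123.6]
tcp_rot: [-179.9, -0.0, 15.8]
contact_force: [-1.7, 5.1, 0.6]
width: 0.147
gripper_force: 20.0
```

Emit:
drive_tool:
  commands:
    - {"tx": 0,"ty": 0,"tz": 0,"ax": 0,"ay": 0,"az": -0.05}
    - {"tx": 0,"ty": 0,"tz": 0,"ax": 0,"ay": 0,"az": -0.15}
    - {"tx": 0,"ty": 0,"tz": 0,"ax": 0,"ay": 0,"az": -0.26}
    - {"tx": 0,"ty": 0,"tz": 0,"ax": 0,"ay": 0,"az": -0.37}
    - {"tx": 0,"ty": 0,"tz": 0,"ax": 0,"ay": 0,"az": -0.48}
    - {"tx": 0,"ty": 0,"tz": 0,"ax": 0,"ay": 0,"az": -0.59}
    - {"tx": 0,"ty": 0,"tz": 0,"ax": 0,"ay": 0,"az": -0.7}
    - {"tx": 0,"ty": 0,"tz": 0,"ax": 0,"ay": 0,"az": -0.81}
    - {"tx": 0,"ty": 0,"tz": 0,"ax": 0,"ay": 0,"az": -0.92}
    - {"tx": 0,"ty": 0,"tz": 0,"ax": 0,"ay": 0,"az": -1.02}
  newtons: 30

```text
time_s: 39.48
ee_pos: [559.8, 340.7, 123.6]
tcp_rot: [179.9, -0.0, 74.6]
contact_force: [5.3, -0.7, -1.2]
width: 0.15
gripper_force: 30.0
```

Emit:
drive_tool:
  commands:
    - {"tx": 0,"ty": 0,"tz": 0,"ax": 0,"ay": 0,"az": -0.11}
    - {"tx": 0,"ty": 0,"tz": 0,"ax": 0,"ay": 0,"az": -0.22}
    - {"tx": 0,"ty": 0,"tz": 0,"ax": 0,"ay": 0,"az": -0.33}
    - {"tx": 0,"ty": 0,"tz": 0,"ax": 0,"ay": 0,"az": -0.44}
    - {"tx": 0,"ty": 0,"tz": 0,"ax": 0,"ay": 0,"az": -0.55}
    - {"tx": 0,"ty": 0,"tz": 0,"ax": 0,"ay": 0,"az": -0.66}
    - {"tx": 0,"ty": 0,"tz": 0,"ax": 0,"ay": 0,"az": -0.77}
    - {"tx": 0,"ty": 0,"tz": 0,"ax": 0,"ay": 0,"az": -0.88}
    - {"tx": 0,"ty": 0,"tz": 0,"ax": 0,"ay": 0,"az": -0.99}
    - {"tx": 0,"ty": 0,"tz": 0,"ax": 0,"ay": 0,"az": -1.1}

```text
time_s: 40.32
ee_pos: [561.2, 341.1, 123.6]
tcp_rot: [179.7, 0.2, 137.6]
contact_force: [14.5, 4.6, -7.2]
width: 0.147
gripper_force: 30.0
```

Emit:
drive_tool:
  commands:
    - {"tx": 0,"ty": 0,"tz": 0,"ax": 0,"ay": 0,"az": -0.11}
    - {"tx": 0,"ty": 0,"tz": 0,"ax": 0,"ay": 0,"az": -0.22}
    - {"tx": 0,"ty": 0,"tz": 0,"ax": 0,"ay": 0,"az": -0.33}
    - {"tx": 0,"ty": 0,"tz": 0,"ax": 0,"ay": 0,"az": -0.44}
    - {"tx": 0,"ty": 0,"tz": 0,"ax": 0,"ay": 0,"az": -0.55}
    - {"tx": 0,"ty": 0,"tz": 0,"ax": 0,"ay": 0,"az": -0.66}
    - {"tx": 0,"ty": 0,"tz": 0,"ax": 0,"ay": 0,"az": -0.76}
    - {"tx": 0,"ty": 0,"tz": 0,"ax": 0,"ay": 0,"az": -0.84}
    - {"tx": 0,"ty": 0,"tz": 0,"ax": 0,"ay": 0,"az": -0.9}
    - {"tx": 0,"ty": 0,"tz": 0,"ax": 0,"ay": 0,"az": -0.93}

```text
time_s: 41.15
ee_pos: [561.4, 342.3, 123.6]
tcp_rot: [179.9, 0.4, -169.3]
contact_force: [14.7, 11.4, -9.6]
width: 0.149
gripper_force: 30.0
```

```bash
python3 - <<'E'
from h import *
s=arm.read_state();print(s['ee_pos'],s['tcp_rot'],s['q'].round(1),s['width'],s['contact_force'],s['ft_torque'])
E
```

```text
[561.42380273 342.30631549 123.62111709] [ 179.87050792    0.40933688 -169.25053172] [ 27.3  38.4  83.3   0.   57.9 -73.4] 0.14855305911733743 [14.70901595 11.38402108 -9.6364659 ] [ 1.52127001 -2.39870654 -0.18969027]
```

Emit:
drive_tool:
  commands:
    - {"tx": 0,"ty": 0,"tz": 0,"ax": 0,"ay": 0,"az": -0.01}
    - {"tx": 0,"ty": 0,"tz": 0,"ax": 0,"ay": 0,"az": -0.02}
    - {"tx": 0,"ty": 0,"tz": 0,"ax": 0,"ay": 0,"az": -0.028}
    - {"tx": 0,"ty": 0,"tz": 0,"ax": 0,"ay": 0,"az": -0.028}
    - {"tx": 0,"ty": 0,"tz": 0,"ax": 0,"ay": 0,"az": -0.028}
    - {"tx": 0,"ty": 0,"tz": 0,"ax": 0,"ay": 0,"az": -0.028}
    - {"tx": 0,"ty": 0,"tz": 0,"ax": 0,"ay": 0,"az": -0.028}
    - {"tx": 0,"ty": 0,"tz": 0,"ax": 0,"ay": 0,"az": -0.028}
    - {"tx": 0,"ty": 0,"tz": 0,"ax": 0,"ay": 0,"az": -0.028}
    - {"tx": 0,"ty": 0,"tz": 0,"ax": 0,"ay": 0,"az": -0.028}

```text
time_s: 41.98
ee_pos: [561.4, 342.3, 123.6]
tcp_rot: [179.9, 0.4, -167.8]
contact_force: [15.1, 11.1, -9.4]
width: 0.146
gripper_force: 30.0
```

Emit:
drive_tool:
  commands:
    - {"tx": 0,"ty": 0,"tz": 0,"ax": 0,"ay": 0,"az": 0}
    - {"tx": 0,"ty": 0,"tz": 0,"ax": 0,"ay": 0,"az": 0}
    - {"tx": 0,"ty": 0,"tz": 0,"ax": 0,"ay": 0,"az": 0}
    - {"tx": 0,"ty": 0,"tz": 0,"ax": 0,"ay": 0,"az": 0}
    - {"tx": 0,"ty": 0,"tz": -0.005,"ax": 0,"ay": 0,"az": 0}
    - {"tx": 0,"ty": 0,"tz": -0.02,"ax": 0,"ay": 0,"az": 0}
    - {"tx": 0,"ty": 0,"tz": -0.045,"ax": 0,"ay": 0,"az": 0}
    - {"tx": 0,"ty": 0,"tz": -0.07,"ax": 0,"ay": 0,"az": 0}
    - {"tx": 0,"ty": 0,"tz": -0.09,"ax": 0,"ay": 0,"az": 0}
    - {"tx": 0,"ty": 0,"tz": -0.1,"ax": 0,"ay": 0,"az": 0}
  fingers: 0.4

```text
time_s: 42.82
ee_pos: [559.6, 341.3, 226.6]
tcp_rot: [179.9, 0.2, -167.8]
contact_force: [-0.5, -0.2, -0.2]
width: 0.406
gripper_force: 0.0
```

Emit:
drive_tool:
  commands:
    - {"tx": 0,"ty": 0.01,"tz": 0,"ax": 0,"ay": 0,"az": 0}
    - {"tx": 0.03,"ty": 0.03,"tz": 0,"ax": 0,"ay": 0,"az": 0}
    - {"tx": 0.05,"ty": -0.02,"tz": 0,"ax": 0,"ay": 0,"az": 0}
    - {"tx": 0.06,"ty": -0.05,"tz": 0,"ax": 0,"ay": 0,"az": 0}
    - {"tx": 0.07,"ty": 0.1,"tz": 0,"ax": 0,"ay": 0,"az": 0}
    - {"tx": 0.08,"ty": 0.14,"tz": 0,"ax": 0,"ay": 0,"az": 0}
    - {"tx": 0.09,"ty": 0.18,"tz": 0,"ax": 0,"ay": 0,"az": 0}
    - {"tx": 0.1,"ty": 0.22,"tz": 0,"ax": 0,"ay": 0,"az": 0}
    - {"tx": 0.1,"ty": 0.25,"tz": 0,"ax": 0,"ay": 0,"az": 0}
    - {"tx": 0.1,"ty": 0.27,"tz": 0,"ax": 0,"ay": 0,"az": 0}

```text
time_s: 43.65
ee_pos: [425.2, 518.8, 221.7]
tcp_rot: [-179.9, -0.1, -167.8]
contact_force: [1.2, -0.7, -0.7]
width: 0.4
gripper_force: 0.0
```

```bash
python3 - <<'E'
from h import *
t=snap('top')['image']
cv2.imwrite('pics/t9.png',cv2.resize(t[145:280,108:240],None,fx=4.4,fy=4.4,interpolation=cv2.INTER_CUBIC))
E
```

```text
(no output)
```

View pics/t9.png

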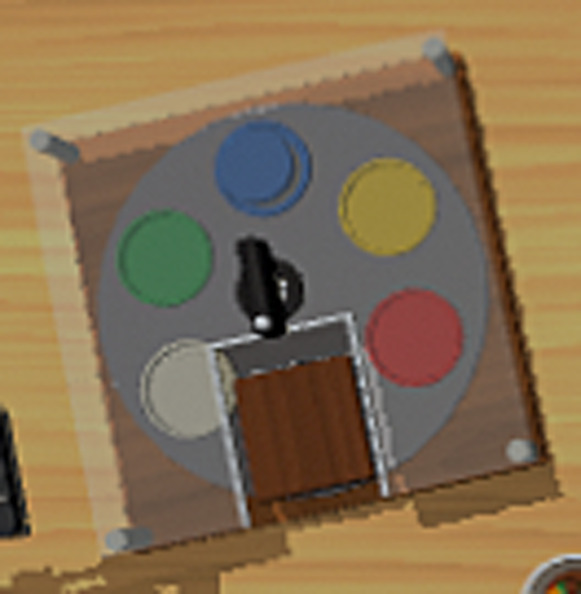

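```bash
python3 - <<'E'
from h import *
c=snap('top')
b=lambda p,z: atz(c,(p[0]+.5)/4.4-.5+108,(p[1]+.5)/4.4-.5+145,z)[:2]
P=dict(green=((165,258),240),white=((189,389),300),yellow=((387,207),120),red=((414,338),60))
Q={n:b(p,44) for n,(p,_) in P.items()}
ce=(Q['green']+Q['red']+Q['white']+Q['yellow'])/4;print('centre',ce)
for n,q in Q.items():
    d=q-ce;print(n,np.hypot(*d).round(1),((np.degrees(np.arctan2(d[1],d[0]))-P[n][1])%360).round(1))
S=[b(p,78) for p in((235,379),(351,356),(249,500),(371,482))]
print(S); A=lambda a,bb:np.degrees(np.arctan2(*(a-bb)[::-1])).round(1)
print('block edges',A(S[0],S[1]),A(S[0],S[2]),A(S[1],S[3]),A(S[2],S[3]))
O=[b(p,86) for p in((211,347),(352,313),(246,526),(386,495))]
print('opening',A(O[0],O[1]),A(O[0],O[2]),A(O[1],O[3]))
k=[b(p,131) for p in((262,322),(250,248))];print('bar',A(k[0],k[1])%360)
E
```

```text
centre [558.85  342.625]
green 89.4 192.0
white 90.3 192.2
yellow 89.9 192.4
red 89.8 192.1
[array([503.1, 369. ]), array([517.7, 292.5]), array([424.7, 358.9]), array([436.2, 278.8])]
block edges 100.8 7.3 9.5 98.2
opening 103.0 11.9 11.1
bar 190.2
```

Pocket fits put the shutter at 192.2°, against 192.4° for the opening centre, so it is centred. I'll do a last check of the tray and hand in.

```bash
python3 - <<'E'
from h import *
c=snap('scene');r=lid('red',c,(30,220,180,320),30);g=lid('green',c,(30,220,180,320),30);print(r,g)
s=arm.read_state();print(s['time_s'],s['contact_force'])
ok=r and abs(r[0]-101.7)<2 and abs(r[1]-263)<2 and g and abs(g[0]-133)<3 and abs(g[1]-252.8)<3
print(ok)
if ok: print(arm.job_done())
E
```

```text
(np.float64(101.6), np.float64(262.9), 318, array([ 479.9, -386.2,   30. ])) None
43.8 [ 0.28939179 -0.12296121 -0.0948506 ]
None
```

```bash
python3 - <<'E'
from h import *
c=snap('scene')
h=cv2.cvtColor(c['image'][220:320,30:180],cv2.COLOR_BGR2HSV);m=(h[...,0]>50)&(h[...,0]<85)&(h[...,1]>110)
ys,xs=np.where(m);u,v=xs.mean()+30,ys.mean()+220;print(u,v,m.sum())
if abs(u-133)<2 and abs(v-252.8)<2: print(arm.job_done())
E
```

```text
133.01712328767124 252.20890410958904 292
the job is handed in; nothing more can be done
None
```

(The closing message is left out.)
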